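# Drift the copper pins out of the welded tube stubs

### The arm

A 6-joint arm with a two-finger parallel gripper is mounted at the origin on the work surface. World frame = base frame: x ahead of the robot, y to its left, z up, the work surface at z = 0. Lengths are in m, angles in rad, forces in N, time in s.
With the tool pointing down it reaches from about 0.425 to 0.95 m from the base axis. Payload 3.5 kg.
Tool frame: the origin (TCP) lies at the very end of the fingers, on their centre line; the grasp point (between the pads) lies 19 mm behind it (ctrl.grip_point_offset is the distance from the TCP to the grasp point, in m); z points along the fingers, y is the line along which they close (so a half turn about z gives the same grasp; the last joint's range is limited). The gripper opens to 85 mm and grips with 20 to 120 N. Pads are 22 mm wide; open, the fingers measure 114 mm over their backs; the gripper's body (76 mm by 85 mm) begins 54 mm behind the grasp point. The pads swing forward as they close: fully open they stand 13 mm farther back than shut.
Start: joints at [-1.493, 0.286, 1.577, -0, 1.279, -0.15], TCP at [0.152, -0.658, 0.231] pointing down, gripper open.
Joint ranges: [-2.77, 2.77], [-0.9, 2.22], [0.21, 2.48], [-1.53, 4.67], [0.24, 2.81], [-2.84, 2.84]. Speed limits (rad/s): [2.79, 2.79, 3.14, 3.14, 3.14, 3.14].

### API

Orientations are given as a unit quaternion [x, y, z, w].
In Python, from plant import ctrl gives the robot as it stands. The module is installed in compiled form; this text tells all that it offers.
- The arm moves only by the shell command python3 -m pendant 'ROWS' [OPENING] [FORCE]. ROWS is JSON, a list of rows, each an object of numbers: "dx", "dy", "dz": the shift along the tool's x, y, z in cm; "twist": the turn about the tool's z in degrees. A call has 1 to 10 rows; each row is the pose to reach, as a shift and turn from the pose commanded when the call began, along the tool's axes at that moment; what a row does not reach only later rows make up. A row lasts 1/8 s, in which the tool goes at most 62.5 mm and 10.7 degrees, less where a joint would pass 70% of its speed; a pose out of reach is approached as far as the arm can. A call with a gripper value outside its range is refused whole. OPENING is the opening in per cent of the stroke, from 0 (shut) to 100 (fully open), set as the call begins (- or left out, the last holds). The fingers move at their own pace and stop on an object; FORCE is the grip in N (left out, the last holds). Time passes only in rows, so rows that repeat a pose let the fingers close. It gives the time, the measured TCP pose, the force, the opening and the grip force at its end, in the units of the state.
- ctrl.get_state(): the state, without advancing time (a new reading comes with each control period).
- ctrl.read_camera(name): name is "scene" or "top" or "wrist"; returns a dict with "img" (420x560x3 uint8, red, green, blue), "depth" (420x560 float32, m along the optical axis (not along the pixel's ray), 0 where there is no reading), "camera_matrix" (3x3 intrinsics, pixels), "xyz" and "rotation" of the camera in the world; the wrist camera has in their place "tool_from_camera" (4x4, takes a point from camera to tool coordinates, whose origin is the TCP and whose axes are the flange's). Camera axes: x right, y up, looking along -z (the intrinsics and any distortion apply to the point x, -y, -z); pixel columns grow to the right and rows downward; lengths in m; the calibration is good to about 2 mm. A picture is of the moment at which its call begins: read the wrist's pose just before it.
- ctrl.sign_off(): hands the job in; it is judged then, once.
The state is a dict: "time": time; "qpos": joint angles; "dq": joint speeds; "joint_efforts": joint torques, N m; "eef_pos": TCP position; "tcp_rot": TCP orientation; "contact_force": force on the tool from outside, world axes, zero at the start; "wrist_torque": the same for the moment, N m; "opening": opening from 0.0 (shut) to 1.0 (fully open); "finger_force": force on a finger pad.
Only numpy, scipy, OpenCV 4.12 (cv2) and the standard library are available. Lean on these libraries where they do the work, as an engineer would, in place of code of your own. Each camera call takes 0.05 s, during which the arm holds its last target. There are 200 camera calls.

### The job

First stand every square tube stub that still holds its copper pin in a bay of the push-out fixture, turned so that its flats sit square between the jaws and its bore points at the notch, fully down and back against the stop plate. When all of these are loaded, push each pin out with the nose of the drift (never with the gripper) so that it drops into the catch trough. At the end all three stubs, including any that were empty from the start, stand upright in the shallow tray, the drift lies back on the rubber mat, and the pins stay in the trough; leave the hammer, carton and test coupon alone.

Things in the scene. Friction and masses are not known exactly. Their poses are not given: they have to be found in the camera images.
- stub1_c (a point): Upright steel box-section stub, 50 x 50 mm, 90 mm tall, open top, 0.55 kg. A level 25 mm bore crosses it from the middle of one flat to the opposite one, bore centre 31 mm above the foot, a dark weld ring at each mouth; the other two flats are plain. Point: the stub's centre, 45 mm above its foot; x along the bore, z up.
- pin1_c (a point): Round copper pin, 22 mm diameter, 60 mm long, 0.2 kg, loose in the bore of stub1, 5 mm out of each mouth (18 to 41 mm above the stub's foot). It slides at a light push of a few newtons. Point: its centre; x is its axis. Absent if that stub is already empty.
- stub2_c (a point): Upright steel box-section stub, 50 x 50 mm, 90 mm tall, open top, 0.55 kg. A level 25 mm bore crosses it from the middle of one flat to the opposite one, bore centre 31 mm above the foot, a dark weld ring at each mouth; the other two flats are plain. Point: the stub's centre, 45 mm above its foot; x along the bore, z up.
- pin2_c (a point): Round copper pin, 22 mm diameter, 60 mm long, 0.2 kg, loose in the bore of stub2, 5 mm out of each mouth (18 to 41 mm above the stub's foot). It slides at a light push of a few newtons. Point: its centre; x is its axis. Absent if that stub is already empty.
- stub3_c (a point): Upright steel box-section stub, 50 x 50 mm, 90 mm tall, open top, 0.55 kg. A level 25 mm bore crosses it from the middle of one flat to the opposite one, bore centre 31 mm above the foot, a dark weld ring at each mouth; the other two flats are plain. Point: the stub's centre, 45 mm above its foot; x along the bore, z up.
- pin3_c (a point): Round copper pin, 22 mm diameter, 60 mm long, 0.2 kg, loose in the bore of stub3, 5 mm out of each mouth (18 to 41 mm above the stub's foot). It slides at a light push of a few newtons. Point: its centre; x is its axis. Absent if that stub is already empty.
- fixture_mid (a point): Push-out fixture on the table: 10 mm thick grey base plate with three bays in a row along y, parted and flanked by four steel jaw bars, then the stop plate and catch trough at +x; open at -x, where the base plate reaches 50 mm beyond the jaws. Point: middle bay's floor, 10 mm above the table; x is the way pins are pushed, z up. A stub touching the stop plate has its axis at x = 0.
- bay_left (a point): Centre of the floor of the fixture's left bay (y = +76 mm from the fixture's middle), axes as the fixture's. The bay is 54 mm wide (along y) between jaw bars 22 mm wide, 50 mm long and 35 mm high above this floor, whose tops are bevelled at 45 degrees from 24 mm up as a lead-in.
- bay_middle (a point): Centre of the floor of the fixture's middle bay (y = 0 mm from the fixture's middle), axes as the fixture's. The bay is 54 mm wide (along y) between jaw bars 22 mm wide, 50 mm long and 35 mm high above this floor, whose tops are bevelled at 45 degrees from 24 mm up as a lead-in.
- bay_right (a point): Centre of the floor of the fixture's right bay (y = -76 mm from the fixture's middle), axes as the fixture's. The bay is 54 mm wide (along y) between jaw bars 22 mm wide, 50 mm long and 35 mm high above this floor, whose tops are bevelled at 45 degrees from 24 mm up as a lead-in.
- stop (a point): Middle of the foot of the stop plate's near face (25 mm along x from the middle bay's centre, height of the bays' floor), axes as the fixture's. The plate is 12 mm thick along x, 45 mm high above the bays' floor, with a notch 34 mm wide and open at the top behind each bay (its sill 14 mm above the bays' floor).
- trough (a point): Centre of the sheet-metal catch trough's floor, 3 mm above the table, directly beyond the stop plate; axes as the fixture's. The trough is 85 mm inside along x, 245 mm along y, its walls 35 mm above the table.
- drift_shank (a point): Aluminium drift, 210 mm long, 0.24 kg, lying along its x axis: a square shank 24 x 24 x 100 mm, then a round nose 16 mm in diameter and 110 mm long on the shank's axis. This point is the shank's centre (12 mm above what it lies on); x points to the tip; it balances about 30 mm ahead of this point.
- drift_tip (a point): The end of the drift's nose, on its axis, 160 mm ahead of the shank's centre.
- mat_top (a point): Centre of the top of the flat black rubber tool mat, fixed on the table, 260 mm along x, 110 mm along y, 4 mm thick. The drift starts on it.
- tray: Shallow sheet-metal tray for finished stubs, fixed on the table, 300 mm along x, 130 mm along y, 20 mm high, 3 mm walls and floor. Origin under its centre, at table height.
- chipping_hammer: Bystander: chipping hammer lying on the table, 240 mm long.
- electrode_carton: Bystander: white electrode carton, 70 x 300 x 50 mm, lying along its y.
- coupon: Bystander: welded test coupon, 150 x 102 x 8 mm flat plate.
Not all that is in view belongs to the job. Of the things that look like the part that bears drift_shank, the middle-sized one is meant.

How it is judged:
By the outcome, as a careful person would: the job done as asked, in the order asked, and still so for the second after the job is handed in, with the robot touching nothing.
Of pin1, pin2, pin3 only 2 to 3 are there at a start; the rules pass over those that are not, and their reading is None.
At some moment in a run one of stub1, stub2, stub3, drift may be knocked a few centimetres aside while the robot is not near it.
It also fails if it takes over 210 s, if anything falls off the work surface, if the arm or the gripper's body presses on something with over 40 N, if the wrist force passes 120 N, or if a joint passes its speed limit or range.

## Working session

There is one attempt and no reset: what is moved stays moved. The work goes in short steps, Python scripts to look and compute and a shell command to move; the robot and the scene stay as the last step left them, time stands still between calls to the robot, and variables do not carry over. Pictures are saved under pics/ and viewed, at most 14 in all, crops included, and the job is handed in when it is done.

```bash
mkdir -p pics; cat > h.py <<'E'
import numpy as np, cv2
from plant import ctrl
from scipy.spatial.transform import Rotation as R
def cam(n):
    s=ctrl.get_state(); c=ctrl.read_camera(n)
    if n=="wrist":
        T=np.eye(4);T[:3,:3]=R.from_quat(s["tcp_rot"]).as_matrix();T[:3,3]=s["eef_pos"]
        M=T@np.array(c["tool_from_camera"]); c["xyz"]=M[:3,3]; c["rotation"]=M[:3,:3]
    c["xyz"]=np.array(c["xyz"]); r=np.array(c["rotation"])
    if r.size==4: r=R.from_quat(r.ravel()).as_matrix()
    c["rotation"]=r
    return c
def save(c,name): cv2.imwrite("pics/"+name,cv2.cvtColor(c["img"],cv2.COLOR_RGB2BGR))
def cloud(c):
    K=np.array(c["camera_matrix"]);d=c["depth"];h,w=d.shape
    u,v=np.meshgrid(np.arange(w),np.arange(h))
    P=np.stack([(u-K[0,2])/K[0,0]*d,-(v-K[1,2])/K[1,1]*d,-d],-1)
    W=P@c["rotation"].T+c["xyz"]; W[d<=0]=np.nan
    return W
def ray(c,u,v,z):
    K=np.array(c["camera_matrix"]);p=np.array([(u-K[0,2])/K[0,0],-(v-K[1,2])/K[1,1],-1.])
    r=c["rotation"]@p; t=(z-c["xyz"][2])/r[2]; return c["xyz"]+t*r
def proj(c,p):
    K=np.array(c["camera_matrix"]);q=c["rotation"].T@(np.array(p)-c["xyz"]);q=q/-q[2]
    return K[0,0]*q[0]+K[0,2],-K[1,1]*q[1]+K[1,2]
E
python3 - <<'E'
from h import *
for n in("scene","top","wrist"):
    c=cam(n); save(c,n+"0.png"); print(n,c["xyz"],c["rotation"].round(3).tolist(),np.array(c["camera_matrix"]).tolist(),[k for k in c])
print(ctrl.get_state(), ctrl.grip_point_offset)
E
```

```text
scene [ 0.99357216 -0.75319955  1.0786337 ] [[0.793, -0.466, 0.392], [0.609, 0.609, -0.508], [-0.002, 0.642, 0.767]] [[448.09656659475826, 0.0, 280.422701717112], [0.0, 448.09656659475826, 207.05125795837426], [0.0, 0.0, 1.0]] ['img', 'depth', 'camera_matrix', 'xyz', 'rotation']
top [ 0.15675461 -0.0875306   1.47325325] [[-0.061, 0.976, -0.209], [-0.998, -0.061, 0.009], [-0.004, 0.209, 0.978]] [[505.850588767238, 0.0, 282.9781420909214], [0.0, 505.850588767238, 212.74383407276443], [0.0, 0.0, 1.0]] ['img', 'depth', 'camera_matrix', 'xyz', 'rotation']
wrist [ 0.22761943 -0.63877094  0.37198518] [[0.226, 0.928, 0.297], [-0.974, 0.215, 0.067], [-0.002, -0.305, 0.952]] [[377.9765993665955, 0.0, 276.96680573426545], [0.0, 377.9765993665955, 202.86704543768022], [0.0, 0.0, 1.0]] ['img', 'depth', 'camera_matrix', 'tool_from_camera', 'xyz', 'rotation']
{'time': 0.15, 'qpos': array([-1.49303261e+00,  2.87021196e-01,  1.57784518e+00, -1.30034010e-05,
        1.27860845e+00, -1.49996246e-01]), 'dq': array([-2.10544532e-05, -1.87108542e-03, -3.97197825e-03, -4.93864501e-04,
        9.32542936e-04, -3.74522513e-04]), 'joint_efforts': array([ 9.04459466e-04, -4.06598747e+01, -2.93141699e+01, -1.16245674e-04,
        3.93428199e-03, -1.36769540e-06]), 'eef_pos': array([ 0.15239999, -0.65704179,  0.23022316]), 'tcp_rot': array([ 9.93522026e-01,  1.13635814e-01,  2.77609400e-05, -9.40700562e-04]), 'contact_force': array([0.04598496, 0.72721374, 0.6436539 ]), 'wrist_torque': array([-0.02142458,  0.02003944, -0.02349064]), 'finger_force': 0.0, 'opening': 1.0052783640484897} 0.0187
```

View pics/top0.png

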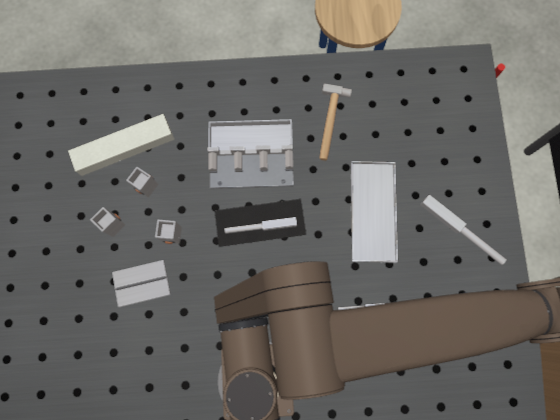

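View pics/scene0.png

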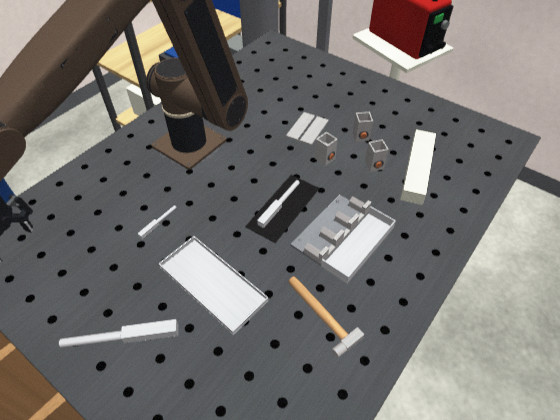

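```bash
cat > m.py <<'E'
from h import *
def stubs(c,box=None):
    W=cloud(c); m=(np.abs(W[...,2]-0.088)<0.008)
    if 1: m&=(W[...,0]>0.2)&(W[...,1]>-0.6)
    n,l,st,ce=cv2.connectedComponentsWithStats(cv2.morphologyEx(m.astype(np.uint8),cv2.MORPH_CLOSE,np.ones((5,5))))
    out=[]
    for i in range(1,n):
        if st[i,4]<40: continue
        p=W[(l==i)&m]
        if np.ptp(p[:,0])>0.12 or np.ptp(p[:,1])>.12: continue
        r=cv2.minAreaRect((p[:,:2]*1000).astype(np.float32)); out.append((r,st[i].tolist(),p[:,2].mean().round(3)))
    return out
E
python3 - <<'E'
from m import *
for n in("top","scene"):
    c=cam(n); W=cloud(c)
    print(n)
    for s in stubs(c): print("stub",s)
    h=cv2.cvtColor(c["img"],cv2.COLOR_RGB2HSV)
    m=((h[...,0]<14)&(h[...,1]>110)&(h[...,2]>60)&(W[...,2]<.06)&(W[...,2]>.005)).astype(np.uint8)
    k,l,st,ce=cv2.connectedComponentsWithStats(m)
    for i in range(1,k):
        if st[i,4]>5: print("cu",st[i].tolist(),np.nanmedian(W[l==i],0).round(3))
    g=c["img"].max(2)
    # mat: black
    m=((g<25)&(np.abs(W[...,2])<.03)).astype(np.uint8)
    m=cv2.morphologyEx(m,cv2.MORPH_OPEN,np.ones((5,5)))
    k,l,st,ce=cv2.connectedComponentsWithStats(m)
    for i in range(1,k):
        if st[i,4]>800:
            r=cv2.minAreaRect((W[l==i][:,:2]*1000).astype(np.float32)); print("mat",st[i].tolist(),r, cv2.boxPoints(r).round())
    if n=="top":
        for nm,m in (("jaw",(np.abs(W[...,2]-.043)<.009)&(W[...,0]>.3)&(W[...,0]<1.)&(g>60)),("bright",(g>140)&(W[...,2]<.045)&(W[...,2]>0))):
            k,l,st,ce=cv2.connectedComponentsWithStats(m.astype(np.uint8))
            for i in range(1,k):
                if st[i,4]>40:
                    r=cv2.minAreaRect((W[l==i][:,:2]*1000).astype(np.float32)); print(nm,st[i].tolist(),np.round(r[0]),np.round(r[1]),round(r[2],1))
        I=cv2.cvtColor(c["img"],cv2.COLOR_RGB2BGR)
        cv2.imwrite("pics/fx.png",cv2.resize(I[110:250,195:315],None,fx=5,fy=4.2,interpolation=cv2.INTER_CUBIC))
    else:
        I=cv2.cvtColor(c["img"],cv2.COLOR_RGB2BGR)
        cv2.imwrite("pics/st.png",cv2.resize(I[95:195,300:430],None,fx=5,fy=5,interpolation=cv2.INTER_CUBIC))
E
```

```text
top
stub (((579.1605224609375, 305.9095458984375), (53.15010452270508, 50.497379302978516), 53.010292053222656), [126, 166, 25, 25, 160], np.float64(0.089))
stub (((466.238525390625, 405.2205810546875), (52.79179763793945, 50.12046432495117), 44.332218170166016), [90, 207, 26, 25, 164], np.float64(0.089))
stub (((427.64251708984375, 232.15975952148438), (52.01478576660156, 51.58944320678711), 81.03585815429688), [155, 220, 21, 19, 149], np.float64(0.089))
cu [165, 242, 7, 2, 10] [0.398 0.234 0.035]
jaw [68, 114, 104, 59, 1625] [706. 373.] [ 75. 301.] 19.3
jaw [208, 148, 11, 21, 136] [642. 101.] [29. 64.] 75.1
jaw [230, 149, 12, 20, 131] [635.  27.] [57. 29.] 9.4
jaw [256, 149, 14, 19, 138] [630. -51.] [53. 39.] 0.5
jaw [281, 148, 12, 20, 137] [ 629. -121.] [55. 30.] 0.1
jaw [132, 173, 15, 15, 100] [587. 314.] [27. 39.] 58.1
jaw [133, 179, 22, 15, 55] [562. 299.] [29. 64.] 15.9
jaw [424, 198, 12, 11, 41] [ 466. -528.] [26. 28.] 27.3
jaw [433, 207, 33, 24, 147] [ 423. -577.] [101.  31.] 48.5
jaw [108, 210, 14, 25, 64] [465. 387.] [33. 69.] 88.1
jaw [97, 212, 16, 16, 113] [472. 414.] [2
[... 598 characters left out ...]
151.] 9.9
bright [115, 279, 55, 28, 863] [262. 318.] [ 48. 151.] 9.5
scene
stub (((471.2013854980469, 398.94384765625), (50.912940979003906, 59.611663818359375), 40.75775146484375), [356, 112, 17, 13, 118], np.float64(0.086))
stub (((429.85498046875, 227.03244018554688), (56.73321533203125, 53.40068054199219), 79.7826919555664), [316, 132, 22, 16, 135], np.float64(0.086))
stub (((581.5361938476562, 300.056640625), (53.47090148925781, 57.74692153930664), 54.795013427734375), [368, 140, 21, 15, 147], np.float64(0.086))
cu [370, 13, 52, 39, 587] [0.248 1.071 0.032]
cu [361, 132, 6, 6, 30] [0.488 0.379 0.032]
cu [329, 153, 5, 6, 20] [0.457 0.222 0.033]
cu [375, 161, 7, 6, 30] [0.604 0.282 0.035]
```

View pics/st.png

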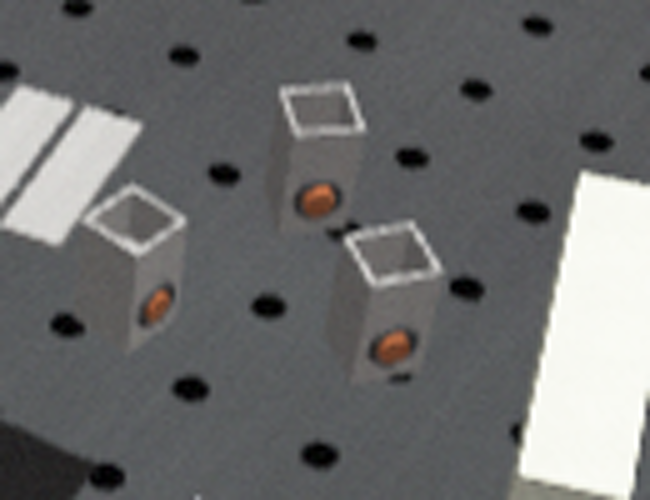

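View pics/fx.png

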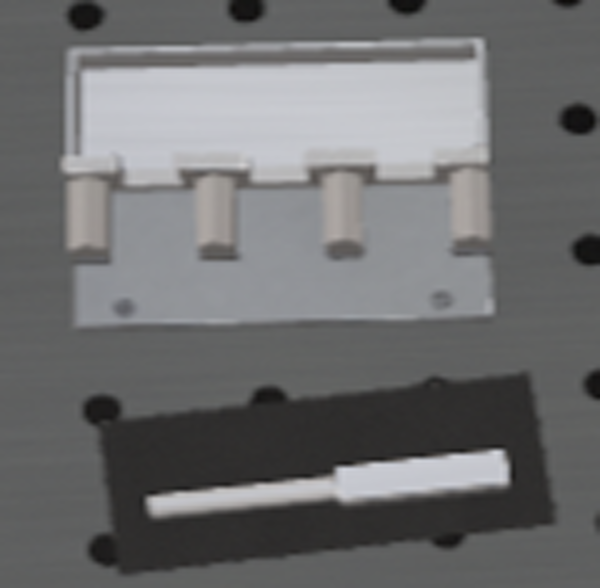

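```bash
cat > to.py <<'E'
# usage: to.py x y z yawdeg   (m) -> tool-axis shift in cm
import sys; from h import *
def to(x,y,z,yaw):
    s=ctrl.get_state(); M=R.from_quat(s["tcp_rot"]).as_matrix(); p=s["eef_pos"]
    d=M.T@(np.array([x,y,z])-p)*100; th=np.degrees(np.arctan2(M[1,0],M[0,0]))
    tw=(th-yaw+180)%360-180
    print("now",p.round(4),"yaw",th.round(2),"q6",s["qpos"][5].round(2),"-> dx %.2f dy %.2f dz %.2f twist %.1f  dist %.1f rows %.1f"%(*d,tw,np.linalg.norm(d),max(np.linalg.norm(d)/6.25,abs(tw)/10.7)))
if __name__=="__main__": to(*map(float,sys.argv[1:5]))
E
python3 to.py 0.50 -0.015 0.26 178; python3 to.py 0.50 0.2 0.26 150
```

```text
now [ 0.1524 -0.6573  0.2307] yaw 13.05 q6 -0.15 -> dx 48.36 dy -54.72 dz -2.86 twist -164.9  dist 73.1 rows 15.4
now [ 0.1524 -0.6573  0.2307] yaw 13.05 q6 -0.15 -> dx 53.22 dy -75.67 dz -2.84 twist -136.9  dist 92.5 rows 14.8
```

```bash
python3 -m pendant '[{"dx":20,"dy":-22,"dz":-2.9,"twist":-80},{"dx":48.4,"dy":-54.7,"dz":-2.9,"twist":-100},{"dx":48.4,"dy":-54.7,"dz":-2.9,"twist":-100},{"dx":48.4,"dy":-54.7,"dz":-2.9,"twist":-100},{"dx":48.4,"dy":-54.7,"dz":-2.9,"twist":-100},{"dx":48.4,"dy":-54.7,"dz":-2.9,"twist":-100},{"dx":48.4,"dy":-54.7,"dz":-2.9,"twist":-100},{"dx":48.4,"dy":-54.7,"dz":-2.9,"twist":-100},{"dx":48.4,"dy":-54.7,"dz":-2.9,"twist":-100},{"dx":48.4,"dy":-54.7,"dz":-2.9,"twist":-100}]' 100; python3 to.py 0.50 -0.015 0.26 178
```

```text
time: 1.5
eef_pos: [0.4506, -0.1067, 0.2571]
tcp_rot: [0.55, 0.835, 0.0, 0.001]
contact_force: [1.4, 0.1, 0.2]
opening: 0.998
finger_force: 0.0
now [ 0.4506 -0.1067  0.2571] yaw 113.2 q6 -0.86 -> dx 6.48 dy 8.15 dz -0.29 twist -64.8  dist 10.4 rows 6.1
```

```bash
python3 -m pendant '[{"dx":6.5,"dy":8.15,"dz":-0.3,"twist":-64.8},{"dx":6.5,"dy":8.15,"dz":-0.3,"twist":-64.8},{"dx":6.5,"dy":8.15,"dz":-0.3,"twist":-64.8},{"dx":6.5,"dy":8.15,"dz":-0.3,"twist":-64.8},{"dx":6.5,"dy":8.15,"dz":-0.3,"twist":-64.8},{"dx":6.5,"dy":8.15,"dz":-0.3,"twist":-64.8},{"dx":6.5,"dy":8.15,"dz":-0.3,"twist":-64.8},{"dx":6.5,"dy":8.15,"dz":-0.3,"twist":-64.8},{"dx":6.5,"dy":8.15,"dz":-0.3,"twist":-64.8}]' 
python3 - <<'E'
from h import *
c=cam("wrist"); save(c,"w1.png"); np.savez("w1.npz",**{k:c[k] for k in c}); print(c["xyz"])
W=cloud(c); z=W[...,2]; print([ (lo,int(((z>lo)&(z<lo+.004)).sum())) for lo in np.arange(-.01,.064,.004).round(3)])
E
python3 to.py 0.50 0.2 0.26 150
```

```text
time: 2.62
eef_pos: [0.4996, -0.0169, 0.2597]
tcp_rot: [0.02, 1.0, 0.0, 0.0]
contact_force: [1.1, -0.2, -0.0]
opening: 1.0
finger_force: 0.0
[ 0.42031089 -0.01306379  0.4016289 ]
[(np.float64(-0.01), 0), (np.float64(-0.006), 6734), (np.float64(-0.002), 119717), (np.float64(0.002), 28724), (np.float64(0.006), 13453), (np.float64(0.01), 4430), (np.float64(0.014), 2031), (np.float64(0.018), 2982), (np.float64(0.022), 3913), (np.float64(0.026), 3807), (np.float64(0.03), 1727), (np.float64(0.034), 2322), (np.float64(0.038), 1747), (np.float64(0.042), 1271), (np.float64(0.046), 1028), (np.float64(0.05), 846), (np.float64(0.054), 957), (np.float64(0.058), 189), (np.float64(0.062), 187)]
now [ 0.4996 -0.017   0.2597] yaw 177.78 q6 -1.77 -> dx 0.80 dy 21.68 dz -0.03 twist 27.8  dist 21.7 rows 3.5
```

View pics/w1.png

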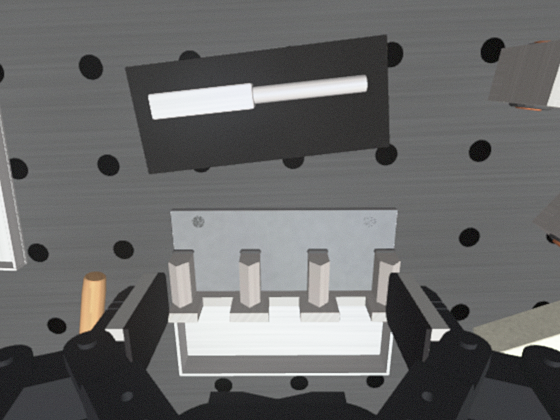

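```bash
cat > fx.py <<'E'
from h import *
c=dict(np.load("w1.npz")); g=cv2.GaussianBlur(cv2.cvtColor(c["img"],cv2.COLOR_RGB2GRAY),(3,3),0).astype(float)
def edge(seq):  # index of the strongest step
    d=np.diff(seq);i=np.abs(d).argmax()
    if 0<i<len(d)-1:
        a,b,e=np.abs(d[i-1:i+2]); o=(a-e)/(2*(a-2*b+e)+1e-9)
    else:o=0
    return i+.5+o
def fit(P):
    P=np.array(P);vx,vy,x,y=cv2.fitLine(P.astype(np.float32),cv2.DIST_HUBER,0,.01,.01).ravel();return np.array([vx,vy]),np.array([x,y])
N=[ray(c,u,edge(g[200:222,u])+200,.010)[:2] for u in range(178,390,3)]
L=[ray(c,edge(g[v,160:182])+160,v,.010)[:2] for v in range(214,246)]
Rr=[ray(c,edge(g[v,385:408])+385,v,.010)[:2] for v in range(214,246)]
for n,P in(("near",N),("left-img",L),("right-img",Rr)):
    v,p=fit(P); print(n,p.round(4),np.degrees(np.arctan2(v[1],v[0])).round(2))
vL,pL=fit(L);vR,pR=fit(Rr)
F=[ray(c,u,edge(g[366:384,u])+366,.035)[:2] for u in range(190,380,3)]
v,p=fit(F);print("far",p.round(4),np.degrees(np.arctan2(v[1],v[0])).round(2))
TL=[ray(c,edge(g[v,165:190])+165,v,.035)[:2] for v in range(330,366,2)]
TR=[ray(c,edge(g[v,380:400])+380,v,.035)[:2] for v in range(340,366,2)]
for n,P in(("trL",TL),("trR",TR)):
    v,p=fit(P); print(n,p.round(4),np.degrees(np.arctan2(v[1],v[0])).round(2))
W=cloud(c); print("depth z plate",np.nanmedian(W[215:240,210:380,2]),"table",np.nanmedian(W[180:200,210:380,2]))
# jaw ends: z=.010 foot of near end face
I=c["img"][195:385,160:410]; cv2.imwrite("pics/w1f.png",cv2.resize(cv2.cvtColor(I,cv2.COLOR_RGB2BGR),None,fx=3.1,fy=3.1,interpolation=cv2.INTER_CUBIC))
E
python3 fx.py
```

```text
near [ 0.5542 -0.0175] 88.02
left-img [ 0.5727 -0.1365] -2.47
right-img [0.5777 0.1124] -1.82
far [ 0.7527 -0.0366] 89.61
trL [ 0.7028 -0.1416] -2.03
trR [0.7266 0.1062] -8.16
depth z plate 0.009275201064232214 table -0.0007378194445817332
```

```bash
python3 -m pendant '[{"dx":0.8,"dy":21.7,"dz":0,"twist":27.8},{"dx":0.8,"dy":21.7,"dz":0,"twist":27.8},{"dx":0.8,"dy":21.7,"dz":0,"twist":27.8},{"dx":0.8,"dy":21.7,"dz":0,"twist":27.8},{"dx":0.8,"dy":21.7,"dz":0,"twist":27.8},{"dx":0.8,"dy":21.7,"dz":0,"twist":27.8}]' 
python3 - <<'E'
from m import *
c=cam("wrist"); save(c,"w2.png")
W=cloud(c); print(np.nanmedian(W[...,2]))
for s in stubs(c): print("stub",s)
for s in stubs(cam("top")): print("top stub",s)
E
```

```text
time: 3.42
eef_pos: [0.4997, 0.1999, 0.2595]
tcp_rot: [0.258, 0.966, -0.0, -0.0]
contact_force: [-0.8, 0.1, -0.2]
opening: 0.999
finger_force: 0.0
0.00026666146616624586
stub (((469.5541687011719, 399.2104187011719), (51.83749008178711, 38.313926696777344), 44.85215377807617), [442, 0, 88, 53, 1437], np.float64(0.087))
stub (((425.47564697265625, 230.0563507080078), (50.13751220703125, 50.029930114746094), 81.47098541259766), [222, 38, 82, 86, 1431], np.float64(0.089))
stub (((577.4883422851562, 303.9306945800781), (50.8343391418457, 50.6635856628418), 52.36864471435547), [389, 163, 74, 65, 1655], np.float64(0.087))
top stub (((466.3169250488281, 404.9349365234375), (52.76105499267578, 48.99223709106445), 43.75861740112305), [90, 207, 21, 25, 126], np.float64(0.089))
top stub (((428.4627990722656, 211.502197265625), (54.9505500793457, 24.37137794494629), 15.444787979125977), [165, 220, 11, 19, 67], np.float64(0.088))
```

View pics/w1f.png

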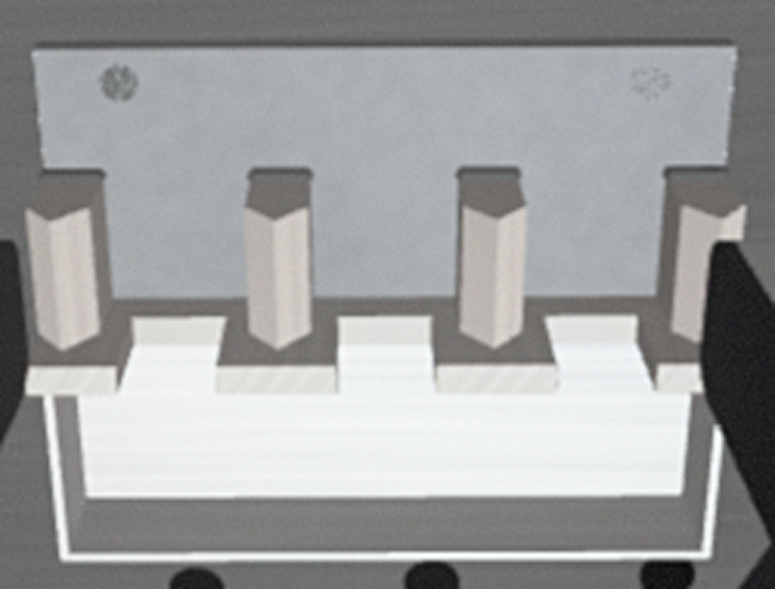

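View pics/w2.png

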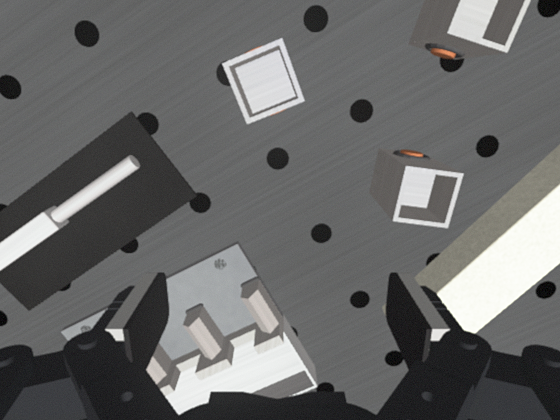

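```bash
python3 to.py 0.4255 0.2301 0.14 171.5;python3 to.py 0.4255 0.2301 0.048 171.5
```

```text
now [0.4999 0.1992 0.2596] yaw 149.95 q6 -0.86 -> dx 7.99 dy -1.04 dz 11.96 twist -21.5  dist 14.4 rows 2.3
now [0.4999 0.1992 0.2596] yaw 149.95 q6 -0.86 -> dx 7.99 dy -1.04 dz 21.16 twist -21.5  dist 22.6 rows 3.6
```

```bash
python3 -m pendant '[{"dx":8,"dy":-1.05,"dz":12,"twist":-21.5},{"dx":8,"dy":-1.05,"dz":12,"twist":-21.5},{"dx":8,"dy":-1.05,"dz":12,"twist":-21.5},{"dx":8,"dy":-1.05,"dz":12,"twist":-21.5},{"dx":8,"dy":-1.05,"dz":17,"twist":-21.5},{"dx":8,"dy":-1.05,"dz":21.2,"twist":-21.5},{"dx":8,"dy":-1.05,"dz":21.2,"twist":-21.5}]' 100
python3 to.py 0.4255 0.2301 0.048 171.5
python3 -m pendant '[{},{},{},{},{},{},{},{}]' 20 60
```

```text
time: 4.4
eef_pos: [0.4258, 0.2303, 0.0472]
tcp_rot: [0.075, 0.997, -0.001, -0.001]
contact_force: [0.2, -1.2, 0.9]
opening: 0.999
finger_force: 0.0
now [0.4258 0.2303 0.0472] yaw 171.39 q6 -1.13 -> dx 0.03 dy -0.02 dz -0.08 twist -0.1  dist 0.1 rows 0.0$[0]: bad value
```

```bash
python3 -m pendant '[{"dz":0},{"dz":0},{"dz":0},{"dz":0},{"dz":0},{"dz":0},{"dz":0},{"dz":0}]' 20 60
python3 -m pendant '[{"dz":-2},{"dz":-5},{"dz":-10},{"dz":-10}]'; python3 to.py 0.4255 0.2301 0.148 171.5
python3 - <<'E'
from m import *
c=cam("wrist"); save(c,"w3.png")
for s in stubs(cam("top")): print("top stub",s)
s=ctrl.get_state();print(s["contact_force"],s["opening"])
E
```

```text
now [0.4258 0.2303 0.0472] yaw 171.39 q6 -1.13 -> dx 0.05 dy -0.04 dz -10.08 twist -0.1  dist 10.1 rows 1.6
top stub (((579.71142578125, 306.0965270996094), (53.27790832519531, 50.57332992553711), 52.41758346557617), [126, 166, 25, 25, 159], np.float64(0.089))
top stub (((467.02911376953125, 405.3592834472656), (52.5439338684082, 49.37384796142578), 43.78513717651367), [90, 207, 25, 25, 159], np.float64(0.089))
[-1.16051872 -0.16130885 -0.10478395] 1.002369280088486$[0]: bad value
$[0]: bad value
```

View pics/w3.png

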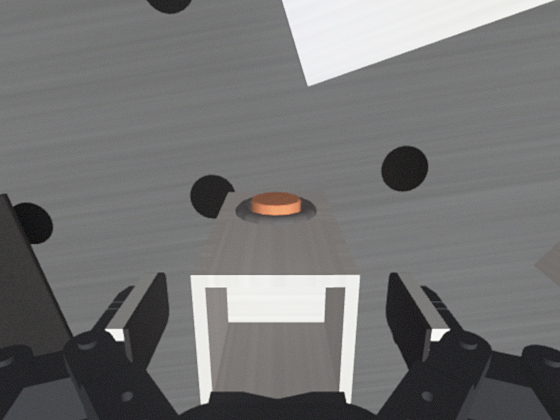

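```bash
python3 -m pendant '[{"dx":0,"dy":0,"dz":0,"twist":0},{"dx":0,"dy":0,"dz":0,"twist":0},{"dx":0,"dy":0,"dz":0,"twist":0},{"dx":0,"dy":0,"dz":0,"twist":0},{"dx":0,"dy":0,"dz":0,"twist":0},{"dx":0,"dy":0,"dz":0,"twist":0}]' 20 60
python3 -m pendant '[{"dx":0,"dy":0,"dz":-2,"twist":0},{"dx":0,"dy":0,"dz":-5,"twist":0},{"dx":0,"dy":0,"dz":-10,"twist":0},{"dx":0,"dy":0,"dz":-10,"twist":0}]'; python3 to.py 0.6294 -0.0139 0.148 178
```

```text
time: 5.25
eef_pos: [0.4267, 0.2312, 0.0498]
tcp_rot: [0.073, 0.997, 0.0, 0.002]
contact_force: [-1.5, -2.9, 5.4]
opening: 0.579
finger_force: 61.9
time: 5.75
eef_pos: [0.4275, 0.2319, 0.1513]
tcp_rot: [0.074, 0.997, 0.002, 0.004]
contact_force: [2.0, 0.0, -6.4]
opening: 0.575
finger_force: 66.2
now [0.4275 0.2319 0.1513] yaw 171.56 q6 -1.14 -> dx -23.58 dy -21.35 dz 0.44 twist -6.4  dist 31.8 rows 5.1
```

```bash
python3 to.py 0.6197 -0.0897 0.148 178
```

```text
now [0.4275 0.2319 0.1513] yaw 171.56 q6 -1.14 -> dx -23.73 dy -28.99 dz 0.41 twist -6.4  dist 37.5 rows 6.0
```

```bash
python3 -m pendant '[{"dx":-4,"dy":-5,"dz":0.1,"twist":-1},{"dx":-8,"dy":-10,"dz":0.2,"twist":-3},{"dx":-12,"dy":-15,"dz":0.3,"twist":-6.4},{"dx":-16,"dy":-19.5,"dz":0.4,"twist":-6.4},{"dx":-20,"dy":-24.5,"dz":0.4,"twist":-6.4},{"dx":-22.7,"dy":-28,"dz":0.4,"twist":-6.4},{"dx":-23.7,"dy":-29,"dz":0.4,"twist":-6.4},{"dx":-23.7,"dy":-29,"dz":0.4,"twist":-6.4},{"dx":-23.7,"dy":-29,"dz":0.4,"twist":-6.4}]'; python3 to.py 0.6197 -0.0897 0.105 178
python3 - <<'E'
from m import *
c=cam("wrist"); save(c,"w4.png")
for s in stubs(cam("top")): print("top stub",s)
E
```

```text
time: 6.88
eef_pos: [0.6153, -0.0889, 0.1417]
tcp_rot: [0.017, 1.0, 0.001, -0.002]
contact_force: [0.6, -0.2, -7.2]
opening: 0.577
finger_force: 67.8
now [ 0.6153 -0.0889  0.1417] yaw 178.01 q6 -1.84 -> dx -0.46 dy -0.08 dz 3.67 twist 0.0  dist 3.7 rows 0.6
top stub (((579.4102172851562, 306.20269775390625), (55.90132141113281, 50.14258575439453), 52.340999603271484), [126, 166, 25, 25, 167], np.float64(0.089))
top stub (((467.11651611328125, 405.75830078125), (53.83425521850586, 48.97802734375), 43.10299301147461), [90, 207, 25, 25, 167], np.float64(0.089))
```

View pics/w4.png

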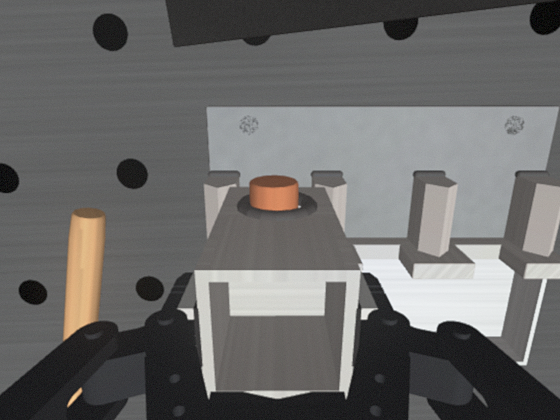

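```bash
python3 -m pendant '[{"dx":-0.4,"dy":0,"dz":3,"twist":0},{"dx":-0.4,"dy":0,"dz":5,"twist":0},{"dx":-0.4,"dy":0,"dz":6,"twist":0},{"dx":-0.4,"dy":0,"dz":7,"twist":0},{"dx":-0.4,"dy":0,"dz":7.7,"twist":0},{"dx":-0.4,"dy":0,"dz":8,"twist":0},{"dx":-0.4,"dy":0,"dz":8.2,"twist":0},{"dx":-0.4,"dy":0,"dz":8.2,"twist":0}]'; python3 to.py 0.6267 -0.0899 0.06 178
```

```text
time: 7.98
eef_pos: [0.6212, -0.0909, 0.062]
tcp_rot: [0.018, 1.0, -0.0, 0.0]
contact_force: [-0.1, -0.9, -8.4]
opening: 0.577
finger_force: 67.6
now [ 0.6212 -0.0909  0.062 ] yaw 177.95 q6 -1.84 -> dx -0.55 dy 0.12 dz 0.20 twist -0.1  dist 0.6 rows 0.1
```

```bash
python3 -m pendant '[{"dx":0,"dy":0,"dz":0.2,"twist":0},{"dx":0,"dy":0,"dz":0.2,"twist":0}]'|sed -n 2,4p;python3 -m pendant '[{"dx":0,"dy":0,"dz":0.15,"twist":0},{"dx":0,"dy":0,"dz":0.15,"twist":0}]'|sed -n 2,4p; python3 -m pendant '[{"dx":-0.3,"dy":0,"dz":0,"twist":0},{"dx":-0.5,"dy":0,"dz":0,"twist":0},{"dx":-0.5,"dy":0,"dz":0,"twist":0}]'|sed -n 2,4p;
```

```text
eef_pos: [0.6214, -0.0909, 0.0602]
tcp_rot: [0.018, 1.0, -0.0, 0.001]
contact_force: [0.3, 0.2, -5.3]
eef_pos: [0.6216, -0.091, 0.0602]
tcp_rot: [0.018, 1.0, -0.0, 0.0]
contact_force: [-4.6, 0.5, 5.2]
eef_pos: [0.6264, -0.0914, 0.0602]
tcp_rot: [0.018, 1.0, -0.0, 0.0]
contact_force: [-5.7, 0.2, 6.4]
```

```bash
for i in 1 2; do python3 -m pendant '[{"dx":-0.2,"dy":0,"dz":0,"twist":0},{"dx":-0.2,"dy":0,"dz":0,"twist":0}]'|sed -n 2,4p;done
```

```text
eef_pos: [0.628, -0.0914, 0.0602]
tcp_rot: [0.018, 1.0, -0.0, -0.001]
contact_force: [-6.5, 0.1, 7.6]
eef_pos: [0.6281, -0.0914, 0.0602]
tcp_rot: [0.017, 1.0, -0.0, -0.003]
contact_force: [-13.9, 0.6, 12.3]
```

```bash
python3 -m pendant '[{"dx":0,"dy":0,"dz":0,"twist":0},{"dx":0,"dy":0,"dz":0,"twist":0},{"dx":0,"dy":0,"dz":0,"twist":0},{"dx":0,"dy":0,"dz":0,"twist":0}]' 72 ; python3 -m pendant '[{"dx":0.1,"dy":0,"dz":-2,"twist":0},{"dx":0.1,"dy":0,"dz":-7,"twist":0},{"dx":0.1,"dy":0,"dz":-12,"twist":0},{"dx":0.1,"dy":0,"dz":-12,"twist":0}]'
python3 - <<'E'
from m import *
for s in stubs(cam("top")): print("top stub",s)
for s in stubs(cam("scene")): print("scene stub",s)
E
python3 to.py 0.5775 0.3039 0.16 142.4
```

```text
time: 9.85
eef_pos: [0.6302, -0.0911, 0.0581]
tcp_rot: [0.018, 1.0, -0.0, 0.0]
contact_force: [-0.2, 0.0, 0.5]
opening: 0.719
finger_force: 0.0
time: 10.35
eef_pos: [0.6327, -0.0921, 0.1865]
tcp_rot: [0.018, 1.0, -0.002, 0.007]
contact_force: [0.5, 0.4, -0.6]
opening: 0.722
finger_force: 0.0
top stub (((579.4453125, 305.90283203125), (52.656978607177734, 50.30220031738281), 52.185760498046875), [126, 166, 25, 25, 168], np.float64(0.088))
top stub (((467.0440673828125, 405.2657470703125), (53.60361099243164, 49.720306396484375), 43.35350799560547), [90, 207, 26, 25, 168], np.float64(0.089))
scene stub (((473.9952392578125, 404.47625732421875), (38.90686798095703, 56.22718811035156), 45.31783676147461), [358, 112, 15, 13, 82], np.float64(0.085))
scene stub (((582.7061157226562, 300.9760437011719), (52.604957580566406, 56.16307067871094), 49.849857330322266), [368, 140, 21, 14, 133], np.float64(0.086))
scene stub (((630.2119750976562, -93.81854248046875), (53.34001922607422, 51.69617462158203), 88.36846923828125), [310, 219, 26, 24, 216], np.float64(0.088))
now [ 0.6295 -0.0912  0.1802] yaw 177.95 q6 -1.84 -> dx 6.61 dy 39.30 dz 1.97 twist 35.6  dist 39.9 rows 6.4
```

```bash
python3 -m pendant '[{"dx":1,"dy":5.5,"dz":0,"twist":8},{"dx":2,"dy":11,"dz":1,"twist":18},{"dx":3,"dy":17,"dz":2,"twist":28},{"dx":4,"dy":23,"dz":2,"twist":35.6},{"dx":5,"dy":29,"dz":2,"twist":35.6},{"dx":6,"dy":35,"dz":2,"twist":35.6},{"dx":6.6,"dy":39.3,"dz":2,"twist":35.6},{"dx":6.6,"dy":39.3,"dz":2,"twist":35.6},{"dx":6.6,"dy":39.3,"dz":2,"twist":35.6}]' 100;  python3 - <<'E'
from m import *
for s in stubs(cam("wrist")): print("stub",s)
for s in stubs(cam("top")): print("stub",s)
E
python3 to.py 0.5775 0.3039 0.048 142.4
```

```text
time: 11.58
eef_pos: [0.5763, 0.3034, 0.1566]
tcp_rot: [0.323, 0.947, -0.001, -0.001]
contact_force: [-0.1, -0.9, -0.3]
opening: 1.001
finger_force: 0.0
stub (((577.4976196289062, 304.2760314941406), (50.1249885559082, 50.925811767578125), 52.45720291137695), [237, 178, 87, 84, 2960], np.float64(0.088))
stub (((648.6976928710938, -88.32716369628906), (7.688261032104492, 40.75249099731445), 5.152621269226074), [268, 145, 15, 4, 41], np.float64(0.089))
stub (((566.8466796875, 302.71441650390625), (42.91086959838867, 60.672401428222656), 2.5685534477233887), [128, 174, 23, 17, 75], np.float64(0.088))
now [0.577  0.3026 0.1573] yaw 142.27 q6 -0.58 -> dx 0.03 dy 0.15 dz 10.93 twist -0.1  dist 10.9 rows 1.7
```

```bash
python3 -m pendant '[{"dx":0,"dy":0.1,"dz":5,"twist":0},{"dx":0,"dy":0.1,"dz":9,"twist":0},{"dx":0,"dy":0.1,"dz":10.9,"twist":0},{"dx":0,"dy":0.1,"dz":10.9,"twist":0}]'|sed -n 2,4p
python3 -m pendant '[{"dx":0,"dy":0,"dz":0,"twist":0},{"dx":0,"dy":0,"dz":0,"twist":0},{"dx":0,"dy":0,"dz":0,"twist":0},{"dx":0,"dy":0,"dz":0,"twist":0},{"dx":0,"dy":0,"dz":0,"twist":0},{"dx":0,"dy":0,"dz":0,"twist":0}]' 20 60
python3 -m pendant '[{"dx":0,"dy":0,"dz":-2,"twist":0},{"dx":0,"dy":0,"dz":-5,"twist":0},{"dx":0,"dy":0,"dz":-10,"twist":0},{"dx":0,"dy":0,"dz":-10,"twist":0}]'; python3 to.py 0.6194 -0.0145 0.15 178
```

```text
eef_pos: [0.577, 0.3037, 0.0477]
tcp_rot: [0.323, 0.946, -0.001, -0.001]
contact_force: [-0.5, 0.4, 0.3]
time: 12.92
eef_pos: [0.5789, 0.3051, 0.0516]
tcp_rot: [0.323, 0.947, 0.001, 0.001]
contact_force: [-1.2, -1.7, 6.1]
opening: 0.579
finger_force: 63.6
time: 13.42
eef_pos: [0.5806, 0.3062, 0.1545]
tcp_rot: [0.323, 0.947, 0.004, 0.004]
contact_force: [0.7, 0.1, -5.3]
opening: 0.573
finger_force: 64.6
now [0.5806 0.3062 0.1545] yaw 142.37 q6 -0.58 -> dx -22.65 dy -23.03 dz 0.37 twist -35.6  dist 32.3 rows 5.2
```

```bash
python3 -m pendant '[{"dx":-4,"dy":-4,"dz":0.1,"twist":-8},{"dx":-8,"dy":-8,"dz":0.2,"twist":-18},{"dx":-12,"dy":-12,"dz":0.3,"twist":-28},{"dx":-16,"dy":-16,"dz":0.4,"twist":-35.6},{"dx":-20,"dy":-20,"dz":0.4,"twist":-35.6},{"dx":-22.6,"dy":-23,"dz":0.4,"twist":-35.6},{"dx":-22.6,"dy":-23,"dz":0.4,"twist":-35.6},{"dx":-22.6,"dy":-23,"dz":0.4,"twist":-35.6}]'; python3 -m pendant '[{"dx":0,"dy":0,"dz":0,"twist":0},{"dx":0,"dy":0,"dz":0,"twist":0}]' >/dev/null; python3 to.py 0.6194 -0.0145 0.063 178; python3 - <<'E'
from m import *
c=cam("wrist"); save(c,"w5.png")
E
```

```text
time: 14.42
eef_pos: [0.6145, -0.0147, 0.1425]
tcp_rot: [0.018, 1.0, 0.001, -0.002]
contact_force: [-0.7, -0.5, -7.0]
opening: 0.576
finger_force: 66.3
now [ 0.6159 -0.0141  0.1448] yaw 178.05 q6 -1.72 -> dx -0.36 dy -0.03 dz 8.18 twist 0.0  dist 8.2 rows 1.3
```

View pics/w5.png

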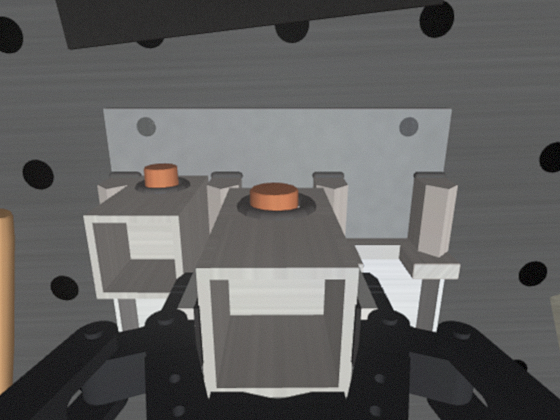

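```bash
python3 -m pendant '[{"dx":-0.3,"dy":0,"dz":3,"twist":0},{"dx":-0.3,"dy":0,"dz":5,"twist":0},{"dx":-0.3,"dy":0,"dz":6,"twist":0},{"dx":-0.3,"dy":0,"dz":7,"twist":0},{"dx":-0.3,"dy":0,"dz":7.7,"twist":0},{"dx":-0.3,"dy":0,"dz":8.1,"twist":0},{"dx":-0.3,"dy":0,"dz":8.1,"twist":0}]'|sed -n 2,4p; for i in 1 2; do python3 -m pendant '[{"dx":0,"dy":0,"dz":0.15,"twist":0},{"dx":0,"dy":0,"dz":0.15,"twist":0}]'|sed -n 2,4p;done; python3 -m pendant '[{"dx":-0.3,"dy":0,"dz":0,"twist":0},{"dx":-0.6,"dy":0,"dz":0,"twist":0},{"dx":-0.6,"dy":0,"dz":0,"twist":0}]'|sed -n 2,4p
```

```text
eef_pos: [0.6191, -0.0154, 0.0642]
tcp_rot: [0.018, 1.0, 0.0, -0.0]
contact_force: [-0.4, -0.4, -6.5]
eef_pos: [0.6193, -0.0154, 0.063]
tcp_rot: [0.018, 1.0, -0.0, 0.0]
contact_force: [-0.6, -0.4, -6.3]
eef_pos: [0.6195, -0.0155, 0.0619]
tcp_rot: [0.018, 1.0, -0.0, 0.0]
contact_force: [-0.5, 0.0, -4.4]
eef_pos: [0.6259, -0.0157, 0.0618]
tcp_rot: [0.018, 1.0, -0.0, 0.001]
contact_force: [-2.4, -0.5, -0.2]
```

```bash
for i in 1 2 3; do python3 -m pendant '[{"dx":-0.2,"dy":0,"dz":0.07,"twist":0},{"dx":-0.2,"dy":0,"dz":0.07,"twist":0}]'|sed -n 2,4p;done
```

```text
eef_pos: [0.6274, -0.0158, 0.0618]
tcp_rot: [0.018, 1.0, -0.0, -0.0]
contact_force: [-5.3, -0.6, 4.5]
eef_pos: [0.6294, -0.0159, 0.0618]
tcp_rot: [0.018, 1.0, -0.0, -0.0]
contact_force: [-6.2, -0.4, 7.6]
eef_pos: [0.63, -0.0159, 0.0618]
tcp_rot: [0.018, 1.0, -0.0, -0.003]
contact_force: [-13.3, 0.5, 14.5]
```

Seated. Release, lift, and go to the last stub.

```bash
python3 -m pendant '[{"dx":0,"dy":0,"dz":0,"twist":0},{"dx":0,"dy":0,"dz":0,"twist":0},{"dx":0,"dy":0,"dz":0,"twist":0},{"dx":0,"dy":0,"dz":0,"twist":0}]' 70 |sed -n 2,2p; python3 -m pendant '[{"dx":0.1,"dy":0,"dz":-2,"twist":0},{"dx":0.1,"dy":0,"dz":-7,"twist":0},{"dx":0.1,"dy":0,"dz":-12,"twist":0},{"dx":0.1,"dy":0,"dz":-12,"twist":0},{"dx":0.1,"dy":0,"dz":-12,"twist":0}]'
python3 - <<'E'
from m import *
for s in stubs(cam("top")): print("top stub",s)
for s in stubs(cam("scene")): print("scene stub",s)
E
python3 to.py 0.4645 0.4032 0.16 134
```

```text
eef_pos: [0.6313, -0.0158, 0.059]
time: 18.35
eef_pos: [0.6301, -0.0158, 0.18]
tcp_rot: [0.018, 1.0, -0.0, 0.001]
contact_force: [-0.6, 0.7, -0.9]
opening: 0.698
finger_force: 0.0
top stub (((644.3114624023438, -80.61317443847656), (23.274497985839844, 53.50334167480469), 32.14139938354492), [267, 145, 16, 12, 48], np.float64(0.09))
top stub (((619.276123046875, -33.89411544799805), (24.86187171936035, 52.109188079833984), 53.27906036376953), [248, 148, 11, 16, 40], np.float64(0.088))
top stub (((466.9313659667969, 405.30413818359375), (53.20307540893555, 49.56222915649414), 43.0944938659668), [90, 207, 26, 25, 161], np.float64(0.089))
now [ 0.6291 -0.0156  0.1777] yaw 177.95 q6 -1.72 -> dx 17.94 dy 41.26 dz 1.83 twist 44.0  dist 45.0 rows 7.2
```

```bash
python3 -m pendant '[{"dx":2,"dy":5,"dz":0,"twist":8},{"dx":4.5,"dy":10.5,"dz":1,"twist":18},{"dx":7,"dy":16,"dz":1.8,"twist":28},{"dx":9.5,"dy":21.5,"dz":1.8,"twist":38},{"dx":12,"dy":27,"dz":1.8,"twist":44},{"dx":14.5,"dy":33,"dz":1.8,"twist":44},{"dx":17,"dy":38.5,"dz":1.8,"twist":44},{"dx":17.9,"dy":41.2,"dz":1.8,"twist":44},{"dx":17.9,"dy":41.2,"dz":1.8,"twist":44},{"dx":17.9,"dy":41.2,"dz":1.8,"twist":44}]' 100 |sed -n 2,3p;  python3 - <<'E'
from m import *
c=cam("wrist")
for s in stubs(c): print("stub",s); r=s[0]
W=cloud(c);h=cv2.cvtColor(c["img"],cv2.COLOR_RGB2HSV); m=(h[...,0]<14)&(h[...,1]>110)&(h[...,2]>60)&(W[...,2]<.06)&(W[...,2]>.005)
print("cu",m.sum(),np.nanmedian(W[m],0))
from to import to; to(r[0][0]/1000,r[0][1]/1000,.048,180-(90-r[2]))
for s in stubs(cam("top")): print("stub",s)
E
```

```text
eef_pos: [0.4656, 0.4014, 0.1597]
tcp_rot: [0.391, 0.92, -0.001, -0.001]
stub (((464.84295654296875, 404.09539794921875), (50.166404724121094, 50.816287994384766), 43.64360046386719), [237, 172, 87, 84, 2923], np.float64(0.088))
cu 187 [0.44521179 0.42517398 0.03601336]
now [0.466  0.4011 0.1601] yaw 133.89 q6 -0.22 -> dx 0.29 dy 0.15 dz 11.21 twist 0.2  dist 11.2 rows 1.8
stub (((629.8079223632812, -14.069374084472656), (49.40353775024414, 50.4935417175293), 88.41154479980469), [241, 145, 18, 19, 121], np.float64(0.088))
stub (((603.3851928710938, -87.4928970336914), (47.41183853149414, 12.303729057312012), 73.20819091796875), [267, 157, 18, 6, 40], np.float64(0.09))
stub (((466.962646484375, 404.99664306640625), (52.92919158935547, 49.23159408569336), 43.369205474853516), [98, 207, 19, 25, 99], np.float64(0.088))
```

```bash
python3 -m pendant '[{"dx":0.3,"dy":0.15,"dz":5,"twist":0.2},{"dx":0.3,"dy":0.15,"dz":9,"twist":0.2},{"dx":0.3,"dy":0.15,"dz":11.2,"twist":0.2},{"dx":0.3,"dy":0.15,"dz":11.2,"twist":0.2}]'|sed -n 2,4p
python3 -m pendant '[{"dx":0,"dy":0,"dz":0,"twist":0},{"dx":0,"dy":0,"dz":0,"twist":0},{"dx":0,"dy":0,"dz":0,"twist":0},{"dx":0,"dy":0,"dz":0,"twist":0},{"dx":0,"dy":0,"dz":0,"twist":0},{"dx":0,"dy":0,"dz":0,"twist":0}]' 20 60
python3 -m pendant '[{"dx":0,"dy":0,"dz":-2,"twist":0},{"dx":0,"dy":0,"dz":-5,"twist":0},{"dx":0,"dy":0,"dz":-10,"twist":0},{"dx":0,"dy":0,"dz":-10,"twist":0}]'; python3 to.py 0.622 0.061 0.15 178
```

```text
eef_pos: [0.464, 0.4034, 0.0466]
tcp_rot: [0.394, 0.919, -0.002, -0.002]
contact_force: [-0.6, -0.1, -0.8]
time: 21.05
eef_pos: [0.4658, 0.4056, 0.0512]
tcp_rot: [0.393, 0.92, 0.0, 0.001]
contact_force: [-1.3, -3.4, 6.9]
opening: 0.573
finger_force: 63.5
time: 21.55
eef_pos: [0.4675, 0.4074, 0.154]
tcp_rot: [0.393, 0.92, 0.005, 0.003]
contact_force: [0.3, 0.7, -8.2]
opening: 0.576
finger_force: 65.5
now [0.4675 0.4074 0.154 ] yaw 133.76 q6 -0.21 -> dx -35.71 dy -12.81 dz 0.33 twist -44.2  dist 37.9 rows 6.1
```

```bash
python3 -m pendant '[{"dx":-4,"dy":-1.5,"dz":0,"twist":-8},{"dx":-9,"dy":-3.2,"dz":0,"twist":-18},{"dx":-14,"dy":-5,"dz":0,"twist":-28},{"dx":-19,"dy":-6.8,"dz":0,"twist":-38},{"dx":-24.5,"dy":-8.8,"dz":0,"twist":-44.2},{"dx":-30,"dy":-10.8,"dz":0,"twist":-44.2},{"dx":-35,"dy":-12.6,"dz":0,"twist":-44.2},{"dx":-35.7,"dy":-12.8,"dz":0,"twist":-44.2},{"dx":-35.7,"dy":-12.8,"dz":0,"twist":-44.2},{"dx":-35.7,"dy":-12.8,"dz":0,"twist":-44.2}]'|sed -n 2,4p;python3 -m pendant '[{"dx":0,"dy":0,"dz":0,"twist":0},{"dx":0,"dy":0,"dz":0,"twist":0}]' >/dev/null; python3 to.py 0.622 0.061 0.063 178
```

```text
eef_pos: [0.6178, 0.0605, 0.1472]
tcp_rot: [0.017, 1.0, 0.0, -0.002]
contact_force: [0.3, 0.3, -8.7]
now [0.6191 0.0601 0.1491] yaw 178.03 q6 -1.6 -> dx -0.29 dy 0.10 dz 8.61 twist 0.0  dist 8.6 rows 1.4
```

```bash
python3 -m pendant '[{"dx":-0.3,"dy":0.05,"dz":3,"twist":0},{"dx":-0.3,"dy":0.05,"dz":5,"twist":0},{"dx":-0.3,"dy":0.05,"dz":6,"twist":0},{"dx":-0.3,"dy":0.05,"dz":7,"twist":0},{"dx":-0.3,"dy":0.05,"dz":8,"twist":0},{"dx":-0.3,"dy":0.05,"dz":8.5,"twist":0},{"dx":-0.3,"dy":0.05,"dz":8.5,"twist":0}]'|sed -n 2,4p; for i in 1 2 3; do python3 -m pendant '[{"dx":0,"dy":0,"dz":0.12,"twist":0},{"dx":0,"dy":0,"dz":0.12,"twist":0}]'|sed -n 2,4p;done; python3 -m pendant '[{"dx":-0.3,"dy":0,"dz":0,"twist":0},{"dx":-0.5,"dy":0,"dz":0,"twist":0},{"dx":-0.5,"dy":0,"dz":0,"twist":0}]'|sed -n 2,4p
```

```text
eef_pos: [0.6223, 0.0602, 0.0635]
tcp_rot: [0.018, 1.0, 0.001, -0.0]
contact_force: [0.5, 4.0, -11.4]
eef_pos: [0.6224, 0.0602, 0.0633]
tcp_rot: [0.018, 1.0, 0.001, -0.0]
contact_force: [0.3, 5.8, -7.6]
eef_pos: [0.6226, 0.0602, 0.0624]
tcp_rot: [0.018, 1.0, 0.001, 0.0]
contact_force: [-0.3, 5.0, -8.0]
eef_pos: [0.6228, 0.0601, 0.0615]
tcp_rot: [0.018, 1.0, 0.001, 0.001]
contact_force: [-0.1, 5.6, -6.3]
eef_pos: [0.6264, 0.06, 0.0616]
tcp_rot: [0.018, 1.0, 0.001, -0.002]
contact_force: [-3.9, 4.7, -3.0]
```

```bash
for i in 1 2 3; do python3 -m pendant '[{"dx":-0.2,"dy":0.04,"dz":0.07,"twist":0},{"dx":-0.2,"dy":0.04,"dz":0.07,"twist":0}]'|sed -n 2,4p;done
```

```text
eef_pos: [0.6288, 0.06, 0.0616]
tcp_rot: [0.018, 1.0, 0.0, -0.001]
contact_force: [-5.7, 4.0, -0.3]
eef_pos: [0.6312, 0.0599, 0.0615]
tcp_rot: [0.018, 1.0, -0.0, -0.001]
contact_force: [-5.7, 2.8, 0.9]
eef_pos: [0.6319, 0.06, 0.0616]
tcp_rot: [0.018, 1.0, -0.001, -0.003]
contact_force: [-11.9, 2.6, 7.3]
```

```bash
python3 -m pendant '[{"dx":0,"dy":0,"dz":0,"twist":0},{"dx":0,"dy":0,"dz":0,"twist":0},{"dx":0,"dy":0,"dz":0,"twist":0},{"dx":0,"dy":0,"dz":0,"twist":0}]' 70 |sed -n 2,2p; python3 -m pendant '[{"dx":0.1,"dy":0,"dz":-2,"twist":0},{"dx":0.1,"dy":0,"dz":-7,"twist":0},{"dx":2,"dy":0,"dz":-13,"twist":0},{"dx":8,"dy":-2,"dz":-16,"twist":0},{"dx":12,"dy":-7,"dz":-17,"twist":0},{"dx":12,"dy":-7,"dz":-17,"twist":0},{"dx":12,"dy":-7,"dz":-17,"twist":0}]'
cat > dr.py <<'E'
from m import *
def drift(c,zc=.016,roi=None):
    W=cloud(c); g=c["img"].min(2); m=((g>130)&(W[...,2]<.045)&(W[...,2]>.0)&(W[...,0]>.3)&(W[...,0]<.53)&(np.abs(W[...,1]+.02)<.22)).astype(np.uint8)
    n,l,st,ce=cv2.connectedComponentsWithStats(m)
    for i in range(1,n):
        if st[i,4]<150: continue
        # top-surface silhouettes: shank pixels rays at axis height
        v,u=np.nonzero(l==i); P=np.array([ray(c,a,b,zc)[:2] for a,b in zip(u,v)])
        r=cv2.minAreaRect((P*1000).astype(np.float32))
        vx,vy,x,y=cv2.fitLine(P.astype(np.float32),cv2.DIST_L2,0,.01,.01).ravel(); t=(P-[x,y])@[vx,vy]; q=(P-[x,y])@[-vy,vx]
        w=lambda a,b:np.ptp(q[(t>a)&(t<b)])
        if w(t.max()-.04,t.max()-.02)>w(t.min()+.02,t.min()+.04): vx,vy,t=-vx,-vy,-t
        tip=np.array([x,y])+t.max()*np.array([vx,vy]); tail=np.array([x,y])+t.min()*np.array([vx,vy])
        print("bright",st[i].tolist(),"len",round(np.ptp(t),4),"tip",tip.round(4),"tail",tail.round(4),"yaw",np.degrees(np.arctan2(vy,vx)).round(2),np.round(r[1]))
if __name__=="__main__":
    for n in("wrist","top"):
        c=cam(n); print(n); drift(c); 
        if n=="wrist": save(c,"w6.png")
        for s in stubs(c): print("stub",s)
    W=0
E
python3 dr.py; python3 to.py 0.44 -0.01 0.16 96
```

```text
eef_pos: [0.6339, 0.06, 0.0587]
time: 27.18
eef_pos: [0.5113, -0.0056, 0.2297]
tcp_rot: [0.018, 1.0, -0.0, 0.001]
contact_force: [0.4, -0.2, -0.1]
opening: 0.704
finger_force: 0.0
wrist
bright [122, 60, 241, 49, 5693] len 0.2153 tip [0.4248 0.0738] tail [ 0.4388 -0.141 ] yaw 93.71 [ 25. 215.]
stub (((627.0581665039062, 35.979393005371094), (18.059309005737305, 53.40623092651367), 67.2811508178711), [326, 287, 24, 58, 360], np.float64(0.088))
stub (((626.2745971679688, -68.94396209716797), (6.634535312652588, 51.85345458984375), 89.1568832397461), [204, 288, 11, 59, 236], np.float64(0.088))
stub (((603.5261840820312, -15.218441009521484), (49.977867126464844, 2.3890602588653564), 87.2737045288086), [239, 288, 60, 11, 624], np.float64(0.088))
stub (((631.3753051757812, -16.25430679321289), (42.24769592285156, 39.196311950683594), 87.70995330810547), [244, 305, 50, 40, 694], np.float64(0.088))
stub (((651.5995483398438, 50.54085159301758), (23.58720588684082, 2.4542288780212402), 88.74507141113281), [333, 331, 27, 13, 304], np.float64(0.088))
stub (((646.93798828125, -78.1058578491211), (10.49599552154541, 2.4812328815460205), 85.24549102783203), [194, 332, 12, 13, 130], np.float64(0.088))
top
bright [242, 217, 55, 14, 390] len 0.1607 tip [0.4301 0.023 ] tail [ 0.4418 -0.1372] yaw 94.2 [ 25. 161.]
stub (((648.9798583984375, -87.37909698486328), (42.96653366088867, 11.980998039245605), 87.67890930175781), [267, 144, 16, 5, 46], np.float64(0.089))
stub (((604.9415893554688, -87.58552551269531), (48.59626388549805, 8.389421463012695), 85.6495361328125), [267, 159, 18, 5, 40], np.float64(0.089))
now [ 0.5117 -0.0049  0.2285] yaw 177.97 q6 -1.74 -> dx 7.15 dy -0.77 dz 6.85 twist 82.0  dist 9.9 rows 7.7
```

View pics/w6.png

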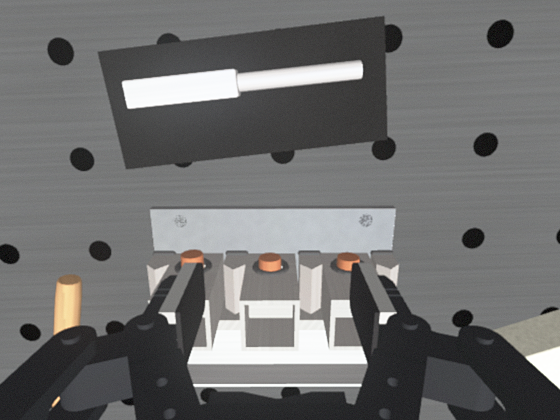

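```bash
python3 to.py 0.4334 -0.0559 0.10 93.8
```

```text
now [ 0.5117 -0.0049  0.2285] yaw 177.97 q6 -1.74 -> dx 7.65 dy -5.38 dz 12.85 twist 84.2  dist 15.9 rows 7.9
```

```bash
python3 -m pendant '[{"dx":4,"dy":-3,"dz":3,"twist":10},{"dx":7.65,"dy":-5.4,"dz":5,"twist":20},{"dx":7.65,"dy":-5.4,"dz":8,"twist":30},{"dx":7.65,"dy":-5.4,"dz":10,"twist":40},{"dx":7.65,"dy":-5.4,"dz":12,"twist":50},{"dx":7.65,"dy":-5.4,"dz":12.85,"twist":84.2},{"dx":7.65,"dy":-5.4,"dz":12.85,"twist":84.2},{"dx":7.65,"dy":-5.4,"dz":12.85,"twist":84.2},{"dx":7.65,"dy":-5.4,"dz":12.85,"twist":84.2},{"dx":7.65,"dy":-5.4,"dz":12.85,"twist":84.2}]' 55 ; python3 - <<'E'
from dr import *
from to import to
c=cam("wrist"); save(c,"w7.png"); drift(c); to(.4334,-.0559,.008,93.8)
E
```

```text
time: 28.52
eef_pos: [0.433, -0.0562, 0.0997]
tcp_rot: [0.682, 0.731, -0.0, -0.0]
contact_force: [0.4, 1.1, -0.7]
opening: 0.55
finger_force: 0.0
bright [259, 0, 41, 333, 10934] len 0.2094 tip [0.4254 0.0642] tail [ 0.4393 -0.1448] yaw 93.8 [ 26. 209.]
now [ 0.4329 -0.0563  0.0997] yaw 93.9 q6 -0.43 -> dx 0.03 dy 0.06 dz 9.17 twist 0.1  dist 9.2 rows 1.5
```

View pics/w7.png

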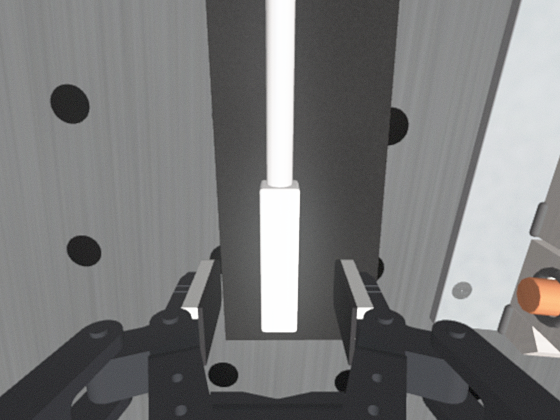

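```bash
python3 -m pendant '[{"dx":0.05,"dy":0.05,"dz":4,"twist":0},{"dx":0.05,"dy":0.05,"dz":7,"twist":0},{"dx":0.05,"dy":0.05,"dz":7,"twist":0}]' |sed -n 2,2p; python3 - <<'E'
from h import *
from to import to
c=cam("wrist"); W=cloud(c); g=c["img"].min(2); col=g[:,280]; 
m=(g>150)&(W[...,2]>.02)&(W[...,2]<.034)&(np.abs(W[...,0]-.434)<.03); print(np.nanpercentile(W[m][:,1],[0,1,99,100]))
ww=[np.ptp(W[v][m[v]][:,0]) if m[v].sum()>3 else 0 for v in range(0,420,20)]; yy=[np.nanmean(W[v][m[v]][:,1]) if m[v].sum()>3 else 0 for v in range(0,420,20)]
print(np.round(ww,3),np.round(yy,3)); to(.4334,-.0559,.008,93.8)
E
```

```text
eef_pos: [0.431, -0.0552, 0.0278]
[-0.11922224 -0.11508183  0.04975134  0.05177339]
[0.012 0.012 0.012 0.011 0.013 0.013 0.012 0.012 0.012 0.013 0.012 0.013
 0.023 0.023 0.023 0.023 0.023 0.023 0.023 0.023 0.   ] [ 0.051  0.045  0.038  0.031  0.024  0.017  0.01   0.002 -0.006 -0.014
 -0.022 -0.031 -0.038 -0.047 -0.056 -0.066 -0.076 -0.086 -0.097 -0.108
  0.   ]
now [ 0.4325 -0.0557  0.0294] yaw 93.81 q6 -0.43 -> dx -0.03 dy 0.09 dz 2.14 twist 0.0  dist 2.1 rows 0.3
```

```bash
python3 -m pendant '[{"dx":0,"dy":0.05,"dz":1.2,"twist":0},{"dx":0,"dy":0.05,"dz":2.1,"twist":0},{"dx":0,"dy":0.05,"dz":2.1,"twist":0},{"dx":0,"dy":0.05,"dz":2.1,"twist":0}]' |sed -n 2,4p; python3 -m pendant '[{"dx":0,"dy":0,"dz":0,"twist":0},{"dx":0,"dy":0,"dz":0,"twist":0},{"dx":0,"dy":0,"dz":0,"twist":0},{"dx":0,"dy":0,"dz":0,"twist":0},{"dx":0,"dy":0,"dz":0,"twist":0},{"dx":0,"dy":0,"dz":0,"twist":0}]' 5 80;python3 -m pendant '[{"dx":0,"dy":0,"dz":-2,"twist":0},{"dx":0,"dy":0,"dz":-6,"twist":0},{"dx":0,"dy":0,"dz":-11,"twist":0},{"dx":0,"dy":0,"dz":-13,"twist":0},{"dx":0,"dy":0,"dz":-13,"twist":0}]'
```

```text
eef_pos: [0.4338, -0.056, 0.0091]
tcp_rot: [0.684, 0.73, 0.0, 0.0]
contact_force: [-0.5, 0.5, -0.1]
time: 30.25
eef_pos: [0.4341, -0.0561, 0.0096]
tcp_rot: [0.684, 0.73, 0.0, 0.0]
contact_force: [-1.9, -0.1, 4.3]
opening: 0.258
finger_force: 79.4
time: 30.88
eef_pos: [0.4343, -0.0563, 0.14]
tcp_rot: [0.684, 0.73, 0.001, 0.002]
contact_force: [-0.6, 0.4, -3.0]
opening: 0.261
finger_force: 79.0
```

```bash
python3 to.py 0.440 -0.0099 0.13 -1.8
```

```text
now [ 0.4343 -0.0563  0.14  ] yaw 93.75 q6 -0.43 -> dx 4.59 dy 0.87 dz 0.99 twist 95.6  dist 4.8 rows 8.9
```

```bash
python3 -m pendant '[{"dx":0.3,"dy":0.2,"dz":0.4,"twist":8},{"dx":1,"dy":0.4,"dz":0.4,"twist":18},{"dx":2,"dy":0.8,"dz":0.9,"twist":28},{"dx":4.6,"dy":0.9,"dz":1,"twist":38},{"dx":4.6,"dy":0.9,"dz":1,"twist":48},{"dx":4.6,"dy":0.9,"dz":1,"twist":58},{"dx":4.6,"dy":0.9,"dz":1,"twist":68},{"dx":4.6,"dy":0.9,"dz":1,"twist":78},{"dx":4.6,"dy":0.9,"dz":1,"twist":88},{"dx":4.6,"dy":0.9,"dz":1,"twist":95.6}]' |sed -n 2,3p;python3 -m pendant '[{"dx":0,"dy":0,"dz":0,"twist":0},{"dx":0,"dy":0,"dz":0,"twist":0}]' >/dev/null; python3 to.py 0.44 -.0099 .0346 -1.8
python3 - <<'E'
from m import *
c=cam("scene"); I=cv2.cvtColor(c["img"],cv2.COLOR_RGB2BGR)[140:290,220:410]; cv2.imwrite("pics/s8.png",cv2.resize(I,None,fx=4,fy=4,interpolation=cv2.INTER_CUBIC))
for s in stubs(c): print(s)
s=ctrl.get_state(); M=R.from_quat(s["tcp_rot"]).as_matrix(); p=s["eef_pos"]
for d in (.05,.13): print("pred axis px",np.round(proj(c,p+M@[d,0,-.0064]),1))
print(s["wrist_torque"])
E
```

```text
eef_pos: [0.4378, -0.0091, 0.1261]
tcp_rot: [1.0, -0.018, -0.002, -0.001]
now [ 0.4387 -0.0093  0.1275] yaw -1.74 q6 1.35 -> dx 0.15 dy 0.06 dz 9.29 twist 0.1  dist 9.3 rows 1.5
pred axis px [299.  178.9]
pred axis px [321.3 191.9]
[ 0.05234951  0.00904292 -0.04992665]
```

View pics/s8.png

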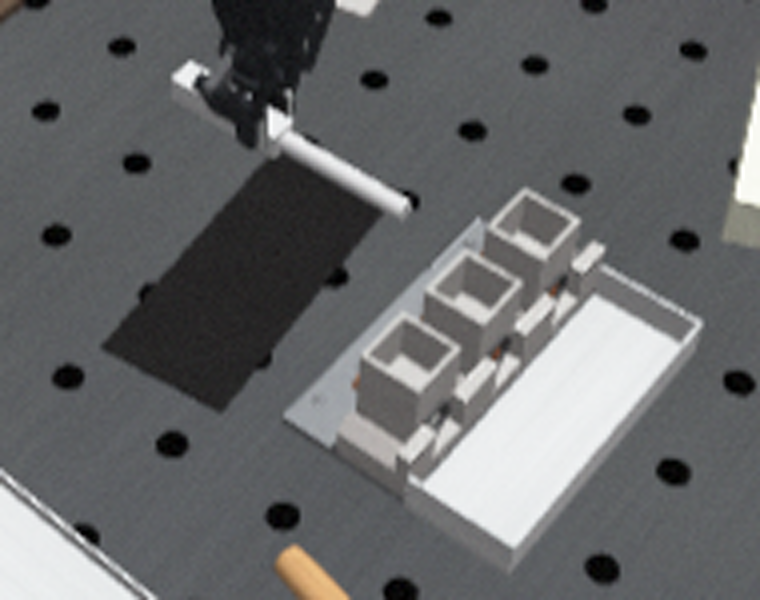

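```bash
python3 -m pendant '[{"dx":0,"dy":0.05,"dz":5,"twist":0},{"dx":0,"dy":0.05,"dz":9.3,"twist":0},{"dx":0,"dy":0.05,"dz":9.3,"twist":0},{"dx":0,"dy":0.05,"dz":9.3,"twist":0}]' |sed -n 2,4p; python3 to.py 0.454 -.0103 .0346 -1.8; python3 to.py 0.542 -.0130 .0346 -1.8
```

```text
eef_pos: [0.4407, -0.0103, 0.0372]
tcp_rot: [1.0, -0.016, 0.001, 0.0]
contact_force: [-0.2, -0.3, -2.7]
now [ 0.4407 -0.0103  0.0372] yaw -1.82 q6 1.35 -> dx 1.33 dy -0.04 dz 0.26 twist -0.0  dist 1.4 rows 0.2
now [ 0.4407 -0.0103  0.0372] yaw -1.82 q6 1.35 -> dx 10.14 dy -0.05 dz 0.28 twist -0.0  dist 10.1 rows 1.6
```

```bash
python3 -m pendant '[{"dx":0.5,"dy":-0.04,"dz":0.1,"twist":0},{"dx":1,"dy":-0.04,"dz":0.1,"twist":0},{"dx":1.5,"dy":-0.04,"dz":0.1,"twist":0},{"dx":1.5,"dy":-0.04,"dz":0.1,"twist":0}]' |sed -n 2,4p;  python3 to.py 0.542 -.0131 .0346 -1.8;  python3 -m pendant '[{"dx":0.7,"dy":0,"dz":0.05,"twist":0},{"dx":1.4,"dy":0,"dz":0.05,"twist":0},{"dx":2.1,"dy":0,"dz":0.05,"twist":0},{"dx":2.8,"dy":0,"dz":0.05,"twist":0},{"dx":3,"dy":0,"dz":0.05,"twist":0}]' |sed -n 2,4p;
```

```text
eef_pos: [0.4553, -0.0102, 0.0354]
tcp_rot: [1.0, -0.016, 0.001, 0.0]
contact_force: [-0.1, -0.4, -2.5]
now [ 0.4553 -0.0102  0.0354] yaw -1.84 q6 1.36 -> dx 8.67 dy 0.01 dz 0.09 twist -0.0  dist 8.7 rows 1.4
eef_pos: [0.485, -0.0111, 0.0343]
tcp_rot: [1.0, -0.016, -0.0, -0.0]
contact_force: [-1.5, 0.0, -2.2]
```

```bash
python3 -m pendant '[{"dx":0.7,"dy":0,"dz":0,"twist":0},{"dx":1.4,"dy":0,"dz":0,"twist":0},{"dx":2.1,"dy":0,"dz":0,"twist":0},{"dx":2.8,"dy":0,"dz":0,"twist":0},{"dx":3.5,"dy":0,"dz":0,"twist":0},{"dx":4.2,"dy":0,"dz":0,"twist":0},{"dx":4.9,"dy":0,"dz":0,"twist":0},{"dx":5.5,"dy":0,"dz":0,"twist":0},{"dx":5.9,"dy":0,"dz":0,"twist":0},{"dx":5.9,"dy":0,"dz":0,"twist":0}]' |sed -n 2,4p; cat > pinlook.py <<'E'
from m import *; import sys
c=cam("scene"); I=cv2.cvtColor(c["img"],cv2.COLOR_RGB2BGR)[140:290,220:410]; cv2.imwrite("pics/"+sys.argv[1],cv2.resize(I,None,fx=4,fy=4,interpolation=cv2.INTER_CUBIC))
W=cloud(c);h=cv2.cvtColor(c["img"],cv2.COLOR_RGB2HSV); m=((h[...,0]<14)&(h[...,1]>110)&(h[...,2]>60)&(W[...,2]<.06)&(W[...,2]>.0)&(W[...,0]>.4)).astype(np.uint8)
k,l,st,ce=cv2.connectedComponentsWithStats(m)
for i in range(1,k):
    if st[i,4]>3 and st[i,0]<400:
        p=W[l==i]; q=(p-[.630,-.0159,0])@R.from_euler("z",-1.8,degrees=True).as_matrix()
        print("cu",st[i].tolist(),"fixture",np.nanmin(q,0).round(3),np.nanmax(q,0).round(3))
E
python3 pinlook.py s9.png
```

```text
eef_pos: [0.5438, -0.013, 0.0344]
tcp_rot: [1.0, -0.016, 0.0, 0.0]
contact_force: [-1.5, 0.0, -2.8]
cu [348, 230, 17, 20, 134] fixture [ 0.04  -0.016  0.013] [0.103 0.019 0.055]
```

View pics/s9.png

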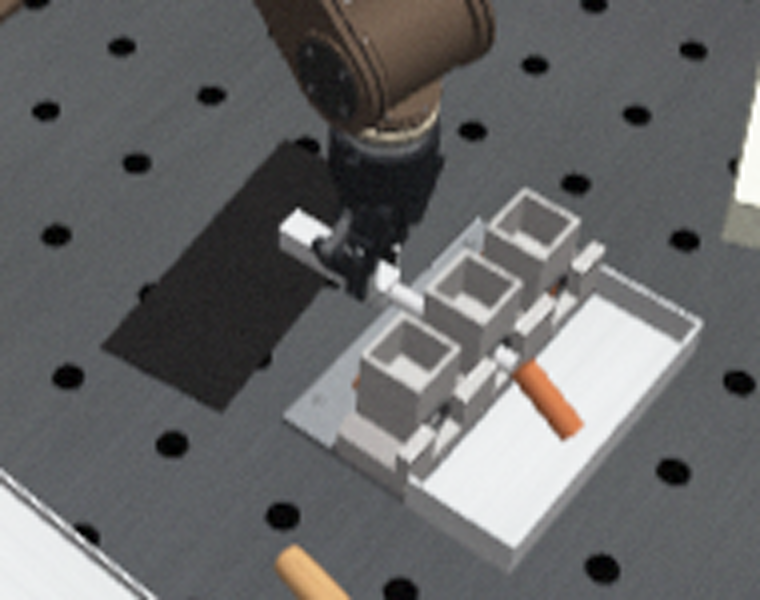

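```bash
python3 -m pendant '[{"dx":-3,"dy":0,"dz":0,"twist":0},{"dx":-7,"dy":0,"dz":0,"twist":0},{"dx":-10.5,"dy":0,"dz":0,"twist":0},{"dx":-10.5,"dy":0,"dz":0,"twist":0},{"dx":-10.5,"dy":0,"dz":0,"twist":0}]' |sed -n 2,4p; python3 pinlook.py s10.png; python3 to.py .438 -.0854 .0346 -1.8;  python3 to.py .442 .066 .0346 -1.8
```

```text
eef_pos: [0.4399, -0.0099, 0.0352]
tcp_rot: [1.0, -0.016, 0.002, 0.0]
contact_force: [0.9, -0.5, -2.0]
cu [346, 230, 19, 18, 130] fixture [ 0.041 -0.016  0.012] [0.098 0.021 0.045]
now [ 0.4403 -0.01    0.0353] yaw -1.86 q6 1.35 -> dx 0.01 dy 7.54 dz 0.08 twist -0.1  dist 7.5 rows 1.2
now [ 0.4403 -0.01    0.0353] yaw -1.86 q6 1.35 -> dx -0.08 dy -7.60 dz 0.07 twist -0.1  dist 7.6 rows 1.2
```

```bash
python3 -m pendant '[{"dx":0,"dy":3,"dz":0,"twist":0},{"dx":0,"dy":7.5,"dz":0.08,"twist":0},{"dx":0,"dy":7.5,"dz":0.08,"twist":0},{"dx":0,"dy":7.5,"dz":0.08,"twist":0}]' |sed -n 2,4p; python3 to.py .4535 -.0859 .0346 -1.8
```

```text
eef_pos: [0.4369, -0.0847, 0.0337]
tcp_rot: [1.0, -0.017, 0.0, -0.0]
contact_force: [-0.2, -0.8, -1.6]
now [ 0.4369 -0.0847  0.0337] yaw -1.89 q6 1.18 -> dx 1.67 dy 0.06 dz -0.08 twist -0.1  dist 1.7 rows 0.3
```

```bash
python3 -m pendant '[{"dx":0.6,"dy":0.05,"dz":-0.05,"twist":0},{"dx":1.2,"dy":0.05,"dz":-0.05,"twist":0},{"dx":1.6,"dy":0.05,"dz":-0.05,"twist":0},{"dx":2.3,"dy":0.05,"dz":-0.05,"twist":0},{"dx":3,"dy":0.05,"dz":-0.05,"twist":0},{"dx":3.7,"dy":0.05,"dz":-0.05,"twist":0},{"dx":4.4,"dy":0.05,"dz":-0.05,"twist":0}]' |sed -n 2,4p; python3 to.py .5425 -.0887 .0346 -1.8
```

```text
eef_pos: [0.4804, -0.0865, 0.034]
tcp_rot: [1.0, -0.016, -0.0, -0.0]
contact_force: [-0.6, -0.5, -2.0]
now [ 0.4804 -0.0865  0.034 ] yaw -1.85 q6 1.22 -> dx 6.21 dy 0.02 dz -0.06 twist -0.1  dist 6.2 rows 1.0
```

```bash
python3 -m pendant '[{"dx":0.7,"dy":0,"dz":0,"twist":0},{"dx":1.4,"dy":0,"dz":0,"twist":0},{"dx":2.1,"dy":0,"dz":0,"twist":0},{"dx":2.8,"dy":0,"dz":0,"twist":0},{"dx":3.5,"dy":0,"dz":0,"twist":0},{"dx":4.2,"dy":0,"dz":0,"twist":0},{"dx":4.9,"dy":0,"dz":0,"twist":0},{"dx":5.5,"dy":0,"dz":0,"twist":0},{"dx":6.2,"dy":0,"dz":0,"twist":0},{"dx":6.2,"dy":0,"dz":0,"twist":0}]' |sed -n 2,4p; python3 -m pendant '[{"dx":-3,"dy":0,"dz":0,"twist":0},{"dx":-7,"dy":0,"dz":0,"twist":0},{"dx":-10.4,"dy":0,"dz":0,"twist":0},{"dx":-10.4,"dy":0,"dz":0,"twist":0},{"dx":-10.4,"dy":0,"dz":0,"twist":0}]' |sed -n 2,4p; python3 pinlook.py s11.png;  python3 to.py .442 .066 .0346 -1.8
```

```text
eef_pos: [0.5427, -0.0886, 0.0342]
tcp_rot: [1.0, -0.016, 0.0, 0.0]
contact_force: [-0.7, -0.0, -1.6]
eef_pos: [0.4394, -0.0856, 0.0349]
tcp_rot: [1.0, -0.016, 0.001, 0.001]
contact_force: [-0.2, -0.4, -2.0]
cu [346, 230, 19, 18, 130] fixture [ 0.04  -0.015  0.015] [0.099 0.025 0.044]
cu [331, 249, 20, 17, 141] fixture [ 0.04  -0.089  0.013] [ 0.102 -0.063  0.028]
now [ 0.4397 -0.0857  0.0349] yaw -1.85 q6 1.18 -> dx -0.26 dy -15.17 dz 0.02 twist -0.1  dist 15.2 rows 2.4
```

Two pins in the trough. Now the left bay.

```bash
python3 -m pendant '[{"dx":-0.2,"dy":-5,"dz":0,"twist":0},{"dx":-0.2,"dy":-10,"dz":0,"twist":0},{"dx":-0.2,"dy":-15.2,"dz":0,"twist":0},{"dx":-0.2,"dy":-15.2,"dz":0,"twist":0},{"dx":-0.2,"dy":-15.2,"dz":0,"twist":0}]' |sed -n 2,4p; python3 to.py .457 .0655 .0346 -1.8
```

```text
eef_pos: [0.4421, 0.0669, 0.0344]
tcp_rot: [1.0, -0.015, 0.001, 0.0]
contact_force: [-0.3, 0.5, -1.7]
now [0.4421 0.0669 0.0344] yaw -1.78 q6 1.52 -> dx 1.50 dy 0.10 dz -0.02 twist 0.0  dist 1.5 rows 0.2
```

```bash
python3 -m pendant '[{"dx":0.6,"dy":0.1,"dz":0,"twist":0},{"dx":1.2,"dy":0.1,"dz":0,"twist":0},{"dx":1.6,"dy":0.1,"dz":0,"twist":0},{"dx":2.3,"dy":0.1,"dz":0,"twist":0},{"dx":3,"dy":0.1,"dz":0,"twist":0},{"dx":3.7,"dy":0.1,"dz":0,"twist":0},{"dx":4.4,"dy":0.1,"dz":0,"twist":0}]' |sed -n 2,4p; python3 to.py .547 .0628 .0346 -1.8
```

```text
eef_pos: [0.4852, 0.0645, 0.034]
tcp_rot: [1.0, -0.016, -0.0, -0.0]
contact_force: [-0.5, 0.7, -2.3]
now [0.4852 0.0645 0.034 ] yaw -1.84 q6 1.53 -> dx 6.18 dy -0.02 dz -0.07 twist -0.0  dist 6.2 rows 1.0
```

```bash
python3 -m pendant '[{"dx":0.7,"dy":0,"dz":0,"twist":0},{"dx":1.4,"dy":0,"dz":0,"twist":0},{"dx":2.1,"dy":0,"dz":0,"twist":0},{"dx":2.8,"dy":0,"dz":0,"twist":0},{"dx":3.5,"dy":0,"dz":0,"twist":0},{"dx":4.2,"dy":0,"dz":0,"twist":0},{"dx":4.9,"dy":0,"dz":0,"twist":0},{"dx":5.5,"dy":0,"dz":0,"twist":0},{"dx":6.2,"dy":0,"dz":0,"twist":0},{"dx":6.2,"dy":0,"dz":0,"twist":0}]' |sed -n 2,4p; python3 -m pendant '[{"dx":-3,"dy":0,"dz":0,"twist":0},{"dx":-7,"dy":0,"dz":0,"twist":0},{"dx":-10.4,"dy":0,"dz":0,"twist":0},{"dx":-10.4,"dy":0,"dz":-4,"twist":0},{"dx":-10.4,"dy":0,"dz":-9,"twist":0},{"dx":-10.4,"dy":0,"dz":-9,"twist":0}]' |sed -n 2,4p; python3 pinlook.py s12.png;  python3 to.py .4345 -.0563 .13 93.8
```

```text
eef_pos: [0.5476, 0.0624, 0.0342]
tcp_rot: [1.0, -0.016, 0.0, 0.0]
contact_force: [-0.8, -0.2, -3.0]
eef_pos: [0.4468, 0.0656, 0.1292]
tcp_rot: [1.0, -0.016, 0.006, 0.0]
contact_force: [-0.6, 0.7, -2.4]
cu [359, 218, 20, 15, 125] fixture [0.04  0.061 0.006] [0.101 0.093 0.028]
cu [346, 230, 19, 18, 130] fixture [ 0.041 -0.017  0.017] [0.1   0.021 0.045]
cu [331, 249, 20, 17, 141] fixture [ 0.039 -0.089  0.012] [ 0.102 -0.061  0.028]
now [0.4447 0.0657 0.1264] yaw -1.84 q6 1.52 -> dx -0.63 dy 12.23 dz -0.36 twist -95.6  dist 12.3 rows 8.9
```

View pics/s12.png

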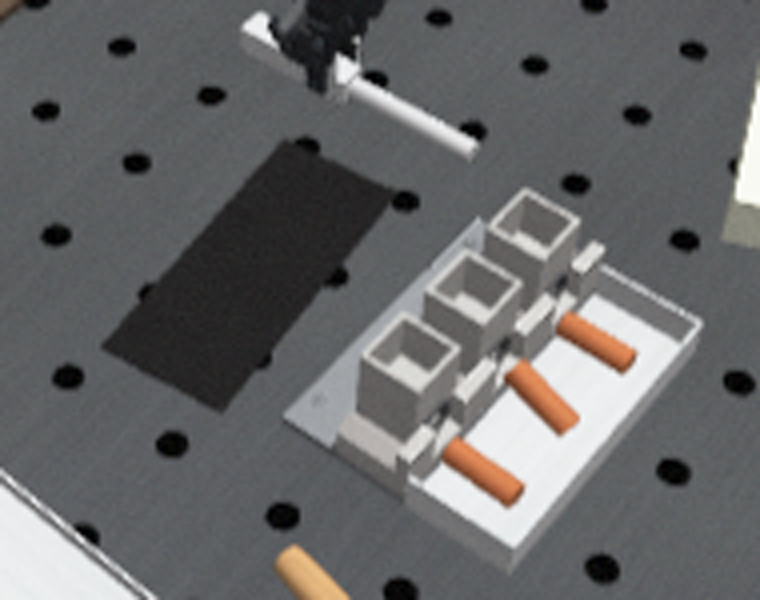

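```bash
python3 -m pendant '[{"dx":0,"dy":1,"dz":-0.3,"twist":-10},{"dx":-0.1,"dy":3,"dz":-0.3,"twist":-20},{"dx":-0.2,"dy":5,"dz":-0.3,"twist":-30},{"dx":-0.3,"dy":7,"dz":-0.3,"twist":-40},{"dx":-0.4,"dy":9,"dz":-0.3,"twist":-50},{"dx":-0.5,"dy":11,"dz":-0.3,"twist":-60},{"dx":-0.6,"dy":12.2,"dz":-0.3,"twist":-70},{"dx":-0.6,"dy":12.2,"dz":-0.3,"twist":-80},{"dx":-0.6,"dy":12.2,"dz":-0.3,"twist":-95.6},{"dx":-0.6,"dy":12.2,"dz":-0.3,"twist":-95.6}]' |sed -n 2,3p;python3 -m pendant '[{"dx":0,"dy":0,"dz":0,"twist":0},{"dx":0,"dy":0,"dz":0,"twist":0}]' >/dev/null;python3 to.py .4345 -.0563 .011 93.8
```

```text
eef_pos: [0.4317, -0.0555, 0.1248]
tcp_rot: [0.682, 0.731, -0.001, -0.002]
now [ 0.4324 -0.0557  0.126 ] yaw 93.68 q6 -0.43 -> dx -0.09 dy 0.23 dz 11.50 twist -0.1  dist 11.5 rows 1.8
```

```bash
python3 -m pendant '[{"dx":0,"dy":0.2,"dz":5,"twist":0},{"dx":0,"dy":0.2,"dz":9,"twist":0},{"dx":0,"dy":0.2,"dz":10.5,"twist":0},{"dx":0,"dy":0.2,"dz":11.2,"twist":0},{"dx":0,"dy":0.2,"dz":11.4,"twist":0},{"dx":0,"dy":0.2,"dz":11.4,"twist":0}]' |sed -n 2,4p; for i in 1 2; do python3 -m pendant '[{"dx":0,"dy":0,"dz":0.1,"twist":0},{"dx":0,"dy":0,"dz":0.1,"twist":0}]' |sed -n 2,4p;done
```

```text
eef_pos: [0.4362, -0.0562, 0.0143]
tcp_rot: [0.684, 0.73, 0.0, 0.001]
contact_force: [0.1, -0.2, -2.5]
eef_pos: [0.4354, -0.0559, 0.0126]
tcp_rot: [0.684, 0.73, 0.0, 0.0]
contact_force: [0.6, -0.7, -2.3]
eef_pos: [0.435, -0.0557, 0.011]
tcp_rot: [0.684, 0.73, -0.0, -0.0]
contact_force: [-0.3, -0.2, -2.3]
```

```bash
for i in 1 2; do python3 -m pendant '[{"dx":0,"dy":0,"dz":0.08,"twist":0},{"dx":0,"dy":0,"dz":0.08,"twist":0}]' |sed -n 2,4p;done; python3 -m pendant '[{"dx":0,"dy":0,"dz":0,"twist":0},{"dx":0,"dy":0,"dz":0,"twist":0},{"dx":0,"dy":0,"dz":0,"twist":0}]' 55; python3 -m pendant '[{"dx":0,"dy":0,"dz":-4,"twist":0},{"dx":0,"dy":0,"dz":-9,"twist":0},{"dx":0,"dy":0,"dz":-15,"twist":0},{"dx":0,"dy":0,"dz":-17,"twist":0},{"dx":0,"dy":0,"dz":-17,"twist":0}]'; python3 to.py .628 -.0914 .18 178
```

```text
eef_pos: [0.435, -0.0558, 0.0102]
tcp_rot: [0.684, 0.73, -0.0, -0.0]
contact_force: [0.5, -0.9, -2.9]
eef_pos: [0.4352, -0.0558, 0.0096]
tcp_rot: [0.684, 0.73, 0.0, 0.0]
contact_force: [-0.5, 0.3, -1.5]
time: 46.5
eef_pos: [0.4354, -0.0559, 0.0097]
tcp_rot: [0.684, 0.73, 0.0, 0.0]
contact_force: [-0.3, 0.2, 0.4]
opening: 0.548
finger_force: 0.0
time: 47.12
eef_pos: [0.4363, -0.0562, 0.1817]
tcp_rot: [0.684, 0.73, 0.001, 0.002]
contact_force: [0.0, 0.0, 0.2]
opening: 0.552
finger_force: 0.0
now [ 0.4363 -0.0562  0.1817] yaw 93.76 q6 -0.43 -> dx -4.76 dy 18.89 dz 0.27 twist -84.2  dist 19.5 rows 7.9
```

```bash
python3 -m pendant '[{"dx":0,"dy":1,"dz":0,"twist":-10},{"dx":-0.8,"dy":3,"dz":0.2,"twist":-20},{"dx":-1.5,"dy":6,"dz":0.2,"twist":-30},{"dx":-2.3,"dy":9,"dz":0.2,"twist":-40},{"dx":-3,"dy":12,"dz":0.2,"twist":-50},{"dx":-4,"dy":15,"dz":0.2,"twist":-60},{"dx":-4.8,"dy":18.9,"dz":0.2,"twist":-70},{"dx":-4.8,"dy":18.9,"dz":0.2,"twist":-84.2},{"dx":-4.8,"dy":18.9,"dz":0.2,"twist":-84.2},{"dx":-4.8,"dy":18.9,"dz":0.2,"twist":-84.2}]' 72|sed -n 2,3p;python3 -m pendant '[{"dx":0,"dy":0,"dz":0,"twist":0},{"dx":0,"dy":0,"dz":0,"twist":0}]' >/dev/null;python3 to.py .628 -.0914 .059 178
python3 - <<'E'
from dr import *
c=cam("top"); drift(c); g=c["img"].min(2); m=np.zeros(g.shape,np.uint8); m[155:270,340:405]=(g[155:270,340:405]>140)
n,l,st,ce=cv2.connectedComponentsWithStats(m); i=st[1:,4].argmax()+1; v,u=np.nonzero(l==i); P=np.array([ray(c,a,b,.015)[:2] for a,b in zip(u,v)])
print(cv2.minAreaRect((P*1000).astype(np.float32)))
c=cam("wrist"); save(c,"w13.png")
for s in stubs(c): print(s)
E
```

```text
eef_pos: [0.6257, -0.091, 0.1746]
tcp_rot: [0.018, 1.0, 0.001, -0.002]
now [ 0.6265 -0.0912  0.177 ] yaw 177.92 q6 -1.84 -> dx -0.16 dy -0.01 dz 11.80 twist -0.1  dist 11.8 rows 1.9
bright [262, 217, 35, 12, 291] len 0.1015 tip [ 0.443  -0.1367] tail [ 0.4356 -0.0355] yaw -85.82 [ 25. 101.]
((458.0135192871094, -367.5700988769531), (132.6857452392578, 301.6714172363281), 85.29425811767578)
(((600.7134399414062, -90.36128997802734), (50.02646255493164, 0.7629961371421814), 88.07264709472656), [236, 169, 82, 6, 480], np.float64(0.089))
(((616.0432739257812, -28.070903778076172), (35.83955383300781, 70.8386001586914), 43.26234817504883), [350, 169, 91, 82, 898], np.float64(0.088))
(((618.0374755859375, 47.700103759765625), (36.174869537353516, 70.68496704101562), 43.43999481201172), [461, 168, 99, 81, 1530], np.float64(0.088))
(((626.8527221679688, -91.2212142944336), (42.31687927246094, 41.54207229614258), 87.97782135009766), [242, 182, 69, 64, 932], np.float64(0.088))
(((640.4214477539062, -5.6552581787109375), (29.63850975036621, 57.9168586730957), 42.843631744384766), [362, 183, 72, 63, 1189], np.float64(0.089))
(((641.8392333984375, 71.4256591796875), (29.1010799407959, 56.5012092590332), 44.984764099121094), [482, 182, 78, 63, 1668], np.float64(0.089))
```

View pics/w13.png

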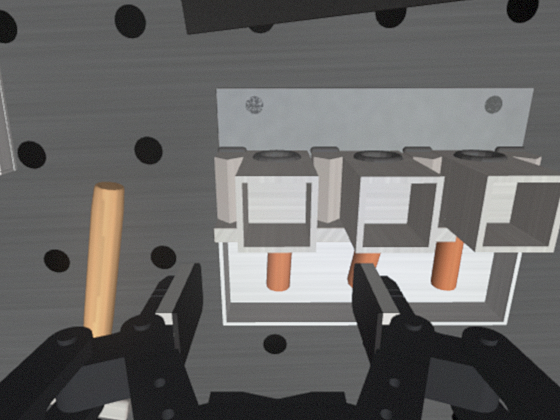

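```bash
python3 -m pendant '[{"dx":-0.1,"dy":0,"dz":5,"twist":0},{"dx":-0.1,"dy":0,"dz":10,"twist":0},{"dx":-0.1,"dy":0,"dz":11.7,"twist":0},{"dx":-0.1,"dy":0,"dz":11.7,"twist":0}]'|sed -n 2,4p
python3 -m pendant '[{"dx":0,"dy":0,"dz":0,"twist":0},{"dx":0,"dy":0,"dz":0,"twist":0},{"dx":0,"dy":0,"dz":0,"twist":0},{"dx":0,"dy":0,"dz":0,"twist":0},{"dx":0,"dy":0,"dz":0,"twist":0}]' 20 60 |sed -n 2,6p
python3 -m pendant '[{"dx":0.1,"dy":0,"dz":-1,"twist":0},{"dx":0.2,"dy":0,"dz":-3,"twist":0},{"dx":0.2,"dy":0,"dz":-6,"twist":0},{"dx":0.2,"dy":0,"dz":-10,"twist":0},{"dx":0.2,"dy":0,"dz":-10,"twist":0}]'; python3 to.py .541 -.3765 .15 175
```

```text
eef_pos: [0.6273, -0.0912, 0.0597]
tcp_rot: [0.018, 1.0, 0.0, -0.001]
contact_force: [0.4, 0.7, 1.1]
eef_pos: [0.6295, -0.0918, 0.0628]
tcp_rot: [0.018, 1.0, -0.001, 0.002]
contact_force: [0.7, 1.3, 5.2]
opening: 0.578
finger_force: 64.5
time: 50.48
eef_pos: [0.6282, -0.092, 0.1653]
tcp_rot: [0.018, 1.0, -0.001, 0.004]
contact_force: [1.6, -0.1, -4.6]
opening: 0.583
finger_force: 63.8
now [ 0.6282 -0.092   0.1653] yaw 177.96 q6 -1.84 -> dx 7.72 dy -28.74 dz 1.53 twist 3.0  dist 29.8 rows 4.8
```

```bash
python3 -m pendant '[{"dx":1.3,"dy":-4.5,"dz":0,"twist":0},{"dx":2.7,"dy":-10,"dz":0,"twist":0},{"dx":4.2,"dy":-15.5,"dz":0,"twist":3},{"dx":5.7,"dy":-21,"dz":0.5,"twist":3},{"dx":7,"dy":-26.5,"dz":1,"twist":3},{"dx":7.7,"dy":-28.7,"dz":1.5,"twist":3},{"dx":7.7,"dy":-28.7,"dz":1.5,"twist":3},{"dx":7.7,"dy":-28.7,"dz":1.5,"twist":3},{"dx":7.7,"dy":-28.7,"dz":1.5,"twist":3}]'|sed -n 2,4p; python3 to.py .541 -.3765 .058 175
```

```text
eef_pos: [0.5391, -0.3737, 0.1452]
tcp_rot: [0.043, 0.999, 0.0, -0.0]
contact_force: [-0.6, -0.4, -4.9]
now [ 0.5391 -0.3737  0.1452] yaw 175.06 q6 -2.25 -> dx -0.21 dy -0.27 dz 8.72 twist 0.1  dist 8.7 rows 1.4
```

```bash
python3 -m pendant '[{"dx":-0.2,"dy":-0.2,"dz":3,"twist":0},{"dx":-0.2,"dy":-0.2,"dz":6,"twist":0},{"dx":-0.2,"dy":-0.2,"dz":7.8,"twist":0},{"dx":-0.2,"dy":-0.2,"dz":8.5,"twist":0},{"dx":-0.2,"dy":-0.2,"dz":8.7,"twist":0},{"dx":-0.2,"dy":-0.2,"dz":8.7,"twist":0}]'|sed -n 2,4p;  for i in 1 2 3; do python3 -m pendant '[{"dx":0,"dy":0,"dz":0.12,"twist":0},{"dx":0,"dy":0,"dz":0.12,"twist":0}]' |sed -n 2,4p;done
```

```text
eef_pos: [0.5411, -0.3781, 0.0598]
tcp_rot: [0.044, 0.999, -0.001, 0.001]
contact_force: [0.4, 1.0, -4.9]
eef_pos: [0.5406, -0.3778, 0.0579]
tcp_rot: [0.044, 0.999, -0.0, 0.0]
contact_force: [-0.7, -1.0, -5.4]
eef_pos: [0.5403, -0.3775, 0.056]
tcp_rot: [0.044, 0.999, 0.0, -0.0]
contact_force: [-0.1, 0.6, -5.5]
eef_pos: [0.5405, -0.3776, 0.0559]
tcp_rot: [0.044, 0.999, 0.0, -0.0]
contact_force: [-2.6, 2.7, 1.5]
```

Down on the tray floor. Release and go for the middle stub.

```bash
python3 -m pendant '[{"dx":0,"dy":0,"dz":0,"twist":0},{"dx":0,"dy":0,"dz":0,"twist":0},{"dx":0,"dy":0,"dz":0,"twist":0}]' 75 |sed -n 2,4p; python3 -m pendant '[{"dx":0,"dy":0,"dz":-3,"twist":0},{"dx":0,"dy":0,"dz":-8,"twist":0},{"dx":0,"dy":0,"dz":-12.5,"twist":0},{"dx":0,"dy":0,"dz":-12.5,"twist":0},{"dx":0,"dy":0,"dz":-12.5,"twist":0}]' 70|sed -n 2,4p; python3 to.py .6295 -.0159 .17 178
```

```text
eef_pos: [0.5408, -0.3779, 0.0553]
tcp_rot: [0.044, 0.999, -0.0, 0.001]
contact_force: [0.6, -0.4, -0.8]
eef_pos: [0.5401, -0.3773, 0.1793]
tcp_rot: [0.044, 0.999, 0.0, -0.0]
contact_force: [0.5, 0.6, -0.9]
now [ 0.5401 -0.3773  0.1793] yaw 174.95 q6 -2.25 -> dx -5.72 dy 36.79 dz 0.94 twist -3.0  dist 37.2 rows 6.0
```

```bash
python3 -m pendant '[{"dx":-0.9,"dy":6,"dz":0,"twist":0},{"dx":-1.8,"dy":12,"dz":0,"twist":-1},{"dx":-2.8,"dy":18,"dz":0,"twist":-3},{"dx":-3.7,"dy":24,"dz":0,"twist":-3},{"dx":-4.6,"dy":30,"dz":0.5,"twist":-3},{"dx":-5.4,"dy":35,"dz":0.9,"twist":-3},{"dx":-5.7,"dy":36.8,"dz":0.9,"twist":-3},{"dx":-5.7,"dy":36.8,"dz":0.9,"twist":-3},{"dx":-5.7,"dy":36.8,"dz":0.9,"twist":-3},{"dx":-5.7,"dy":36.8,"dz":0.9,"twist":-3}]'|sed -n 2,4p; python3 to.py .6295 -.0159 .0595 178;python3 - <<'E'
from dr import *
c=cam("top"); drift(c)
for s in stubs(c): print(s)
for s in stubs(cam("scene")): print(s)
E
```

```text
eef_pos: [0.6294, -0.0176, 0.1709]
tcp_rot: [0.019, 1.0, -0.0, -0.0]
contact_force: [-0.3, 0.3, -0.6]
now [ 0.6294 -0.0176  0.1709] yaw 177.83 q6 -1.72 -> dx -0.00 dy 0.18 dz 11.14 twist -0.2  dist 11.1 rows 1.8
bright [241, 217, 56, 14, 393] len 0.1632 tip [0.4309 0.026 ] tail [ 0.4429 -0.1367] yaw 94.22 [ 25. 163.]
(((539.5420532226562, -374.435791015625), (51.71193313598633, 52.2696533203125), 85.37223052978516), [369, 168, 19, 19, 164], np.float64(0.09))
(((540.6105346679688, -379.20672607421875), (52.5700569152832, 52.75617599487305), 83.88188171386719), [215, 273, 29, 27, 244], np.float64(0.088))
```

```bash
python3 -m pendant '[{"dx":0,"dy":0.15,"dz":5,"twist":-0.2},{"dx":0,"dy":0.15,"dz":9.5,"twist":-0.2},{"dx":0,"dy":0.15,"dz":11.1,"twist":-0.2},{"dx":0,"dy":0.15,"dz":11.1,"twist":-0.2}]'|sed -n 2,4p
python3 -m pendant '[{"dx":0,"dy":0,"dz":0,"twist":0},{"dx":0,"dy":0,"dz":0,"twist":0},{"dx":0,"dy":0,"dz":0,"twist":0},{"dx":0,"dy":0,"dz":0,"twist":0},{"dx":0,"dy":0,"dz":0,"twist":0}]' 20 60 |sed -n 2,6p
python3 -m pendant '[{"dx":0.1,"dy":0,"dz":-1,"twist":0},{"dx":0.2,"dy":0,"dz":-3,"twist":0},{"dx":0.2,"dy":0,"dz":-6,"twist":0},{"dx":0.2,"dy":0,"dz":-10,"twist":0},{"dx":0.2,"dy":0,"dz":-10,"twist":0}]'|sed -n 2,6p; python3 to.py .456 -.3695 .16 175
```

```text
eef_pos: [0.6291, -0.0148, 0.0592]
tcp_rot: [0.016, 1.0, 0.0, -0.001]
contact_force: [-0.2, -0.1, 0.9]
eef_pos: [0.631, -0.0149, 0.0618]
tcp_rot: [0.016, 1.0, -0.0, 0.002]
contact_force: [0.2, -1.8, 6.2]
opening: 0.58
finger_force: 64.4
eef_pos: [0.6302, -0.0146, 0.1647]
tcp_rot: [0.016, 1.0, -0.001, 0.005]
contact_force: [0.7, -0.1, -4.7]
opening: 0.577
finger_force: 63.4
now [ 0.6302 -0.0146  0.1647] yaw 178.17 q6 -1.72 -> dx 16.28 dy -36.03 dz 0.36 twist 3.2  dist 39.5 rows 6.3
```

```bash
python3 -m pendant '[{"dx":2.3,"dy":-5,"dz":0,"twist":0},{"dx":4.6,"dy":-10.2,"dz":0,"twist":0},{"dx":7,"dy":-15.5,"dz":0,"twist":3},{"dx":9.4,"dy":-20.8,"dz":0,"twist":3},{"dx":11.8,"dy":-26,"dz":0,"twist":3.2},{"dx":14.2,"dy":-31.4,"dz":0,"twist":3.2},{"dx":16.3,"dy":-36,"dz":0,"twist":3.2},{"dx":16.3,"dy":-36,"dz":0.3,"twist":3.2},{"dx":16.3,"dy":-36,"dz":0.3,"twist":3.2},{"dx":16.3,"dy":-36,"dz":0.3,"twist":3.2}]'|sed -n 2,4p; python3 to.py .456 -.3695 .058 175
```

```text
eef_pos: [0.4532, -0.3673, 0.1558]
tcp_rot: [0.043, 0.999, 0.001, -0.001]
contact_force: [1.2, 0.7, -4.7]
now [ 0.4532 -0.3673  0.1558] yaw 175.04 q6 -2.34 -> dx -0.31 dy -0.21 dz 9.78 twist 0.0  dist 9.8 rows 1.6
```

```bash
python3 -m pendant '[{"dx":-0.2,"dy":-0.1,"dz":4,"twist":0},{"dx":-0.2,"dy":-0.1,"dz":7,"twist":0},{"dx":-0.2,"dy":-0.1,"dz":8.8,"twist":0},{"dx":-0.2,"dy":-0.1,"dz":9.5,"twist":0},{"dx":-0.2,"dy":-0.1,"dz":9.7,"twist":0},{"dx":-0.2,"dy":-0.1,"dz":9.7,"twist":0}]'|sed -n 2,4p;  for i in 1 2 3; do python3 -m pendant '[{"dx":0,"dy":0,"dz":0.14,"twist":0},{"dx":0,"dy":0,"dz":0.14,"twist":0}]' |sed -n 2,4p;done
```

```text
eef_pos: [0.4557, -0.3708, 0.0611]
tcp_rot: [0.044, 0.999, -0.001, 0.001]
contact_force: [-0.2, 0.3, -4.6]
eef_pos: [0.4551, -0.3704, 0.059]
tcp_rot: [0.044, 0.999, -0.0, 0.0]
contact_force: [0.9, 0.6, -4.6]
eef_pos: [0.4549, -0.37, 0.057]
tcp_rot: [0.044, 0.999, 0.0, -0.0]
contact_force: [-0.1, 0.3, -4.8]
eef_pos: [0.4549, -0.37, 0.0555]
tcp_rot: [0.044, 0.999, 0.0, -0.0]
contact_force: [-0.4, -0.8, -4.4]
```

```bash
python3 -m pendant '[{"dx":0,"dy":0,"dz":0.12,"twist":0},{"dx":0,"dy":0,"dz":0.12,"twist":0}]' |sed -n 2,4p; python3 -m pendant '[{"dx":0,"dy":0,"dz":0,"twist":0},{"dx":0,"dy":0,"dz":0,"twist":0},{"dx":0,"dy":0,"dz":0,"twist":0}]' 75 |sed -n 2,4p; python3 -m pendant '[{"dx":0,"dy":0,"dz":-3,"twist":0},{"dx":0,"dy":0,"dz":-8,"twist":0},{"dx":0,"dy":0,"dz":-12.5,"twist":0},{"dx":0,"dy":0,"dz":-12.5,"twist":0},{"dx":0,"dy":0,"dz":-12.5,"twist":0}]' 70|sed -n 2,4p; python3 to.py .6315 .060 .17 178
```

```text
eef_pos: [0.4551, -0.3702, 0.0549]
tcp_rot: [0.044, 0.999, -0.0, 0.0]
contact_force: [-1.0, 1.2, -2.4]
eef_pos: [0.4554, -0.3706, 0.0551]
tcp_rot: [0.044, 0.999, -0.001, 0.001]
contact_force: [-0.1, -0.2, 0.6]
eef_pos: [0.4548, -0.3698, 0.1791]
tcp_rot: [0.044, 0.999, 0.0, -0.0]
contact_force: [-0.4, -0.2, -0.5]
now [ 0.4548 -0.3698  0.1791] yaw 174.95 q6 -2.34 -> dx -13.82 dy 44.37 dz 0.92 twist -3.1  dist 46.5 rows 7.4
```

```bash
python3 -m pendant '[{"dx":-1.8,"dy":5.7,"dz":0,"twist":0},{"dx":-3.6,"dy":11.5,"dz":0,"twist":-1},{"dx":-5.4,"dy":17.3,"dz":0,"twist":-3},{"dx":-7.2,"dy":23,"dz":0,"twist":-3},{"dx":-9,"dy":29,"dz":0.5,"twist":-3},{"dx":-10.8,"dy":34.8,"dz":0.9,"twist":-3},{"dx":-12.6,"dy":40.5,"dz":0.9,"twist":-3},{"dx":-13.8,"dy":44.4,"dz":0.9,"twist":-3},{"dx":-13.8,"dy":44.4,"dz":0.9,"twist":-3},{"dx":-13.8,"dy":44.4,"dz":0.9,"twist":-3}]'|sed -n 2,4p; python3 -m pendant '[{"dx":0,"dy":0,"dz":0,"twist":0},{"dx":0,"dy":0,"dz":0,"twist":0}]' >/dev/null; python3 to.py .6315 .060 .0595 178;python3 - <<'E'
from dr import *
c=cam("top"); drift(c)
for s in stubs(c): print(s)
c=cam("scene");W=cloud(c);m=(np.abs(W[...,2]-.1)<.005)&(W[...,0]>.58)&(W[...,0]<.69)&(W[...,1]>.02)&(W[...,1]<.11); print(m.sum(),np.median(W[m],0) if m.any() else 0)
E
```

```text
eef_pos: [0.6304, 0.0597, 0.1685]
tcp_rot: [0.018, 1.0, -0.0, -0.002]
contact_force: [0.8, -0.1, 0.2]
now [0.6313 0.0588 0.1704] yaw 177.85 q6 -1.6 -> dx -0.02 dy 0.12 dz 11.09 twist -0.1  dist 11.1 rows 1.8
bright [224, 217, 73, 15, 474] len 0.2121 tip [0.4276 0.0749] tail [ 0.4429 -0.1367] yaw 94.14 [ 26. 212.]
(((539.4149169921875, -374.6982421875), (51.804603576660156, 52.029788970947266), 85.68133544921875), [369, 168, 19, 19, 160], np.float64(0.09))
(((455.3157043457031, -366.72015380859375), (49.77977752685547, 52.3963508605957), 84.11991882324219), [369, 197, 19, 19, 179], np.float64(0.09))
93 [0.63506398 0.05280295 0.09766126]
```

```bash
python3 -m pendant '[{"dx":0,"dy":0.1,"dz":5,"twist":-0.1},{"dx":0,"dy":0.1,"dz":9.5,"twist":-0.1},{"dx":0,"dy":0.1,"dz":11.1,"twist":-0.1},{"dx":0,"dy":0.1,"dz":11.1,"twist":-0.1}]'|sed -n 2,4p
python3 -m pendant '[{"dx":0,"dy":0,"dz":0,"twist":0},{"dx":0,"dy":0,"dz":0,"twist":0},{"dx":0,"dy":0,"dz":0,"twist":0},{"dx":0,"dy":0,"dz":0,"twist":0},{"dx":0,"dy":0,"dz":0,"twist":0}]' 20 60 |sed -n 2,6p
python3 -m pendant '[{"dx":0.1,"dy":0,"dz":-1,"twist":0},{"dx":0.2,"dy":0,"dz":-3,"twist":0},{"dx":0.2,"dy":0,"dz":-6,"twist":0},{"dx":0.2,"dy":0,"dz":-10,"twist":0},{"dx":0.2,"dy":0,"dz":-10,"twist":0}]'|sed -n 2,6p; python3 to.py .371 -.3625 .16 175
```

```text
eef_pos: [0.6311, 0.0608, 0.0588]
tcp_rot: [0.017, 1.0, 0.0, -0.001]
contact_force: [-0.5, -0.1, 0.5]
eef_pos: [0.633, 0.0607, 0.0615]
tcp_rot: [0.017, 1.0, -0.0, 0.002]
contact_force: [-0.0, -2.7, 6.7]
opening: 0.577
finger_force: 64.8
eef_pos: [0.6321, 0.0613, 0.1642]
tcp_rot: [0.017, 1.0, -0.0, 0.005]
contact_force: [2.0, 0.9, -6.6]
opening: 0.58
finger_force: 63.7
now [0.6321 0.0613 0.1642] yaw 178.07 q6 -1.6 -> dx 24.67 dy -43.23 dz 0.19 twist 3.1  dist 49.8 rows 8.0
```

```bash
python3 -m pendant '[{"dx":3,"dy":-5.2,"dz":0,"twist":0},{"dx":6,"dy":-10.5,"dz":0,"twist":0},{"dx":9,"dy":-15.8,"dz":0,"twist":3},{"dx":12,"dy":-21,"dz":0,"twist":3.1},{"dx":15,"dy":-26.3,"dz":0,"twist":3.1},{"dx":18,"dy":-31.6,"dz":0,"twist":3.1},{"dx":21,"dy":-36.8,"dz":0,"twist":3.1},{"dx":24,"dy":-42,"dz":0,"twist":3.1},{"dx":24.7,"dy":-43.2,"dz":0.2,"twist":3.1},{"dx":24.7,"dy":-43.2,"dz":0.2,"twist":3.1}]'|sed -n 2,4p; python3 -m pendant '[{"dx":0,"dy":0,"dz":0,"twist":0},{"dx":0,"dy":0,"dz":0,"twist":0}]' >/dev/null;python3 to.py .371 -.3625 .058 175
```

```text
eef_pos: [0.3668, -0.3615, 0.1554]
tcp_rot: [0.045, 0.999, 0.002, -0.001]
contact_force: [0.7, 1.3, -5.9]
now [ 0.3687 -0.3608  0.1571] yaw 175.08 q6 -2.46 -> dx -0.24 dy -0.16 dz 9.91 twist 0.1  dist 9.9 rows 1.6
```

```bash
python3 -m pendant '[{"dx":-0.2,"dy":-0.1,"dz":4,"twist":0},{"dx":-0.2,"dy":-0.1,"dz":7,"twist":0},{"dx":-0.2,"dy":-0.1,"dz":8.8,"twist":0},{"dx":-0.2,"dy":-0.1,"dz":9.5,"twist":0},{"dx":-0.2,"dy":-0.1,"dz":9.9,"twist":0},{"dx":-0.2,"dy":-0.1,"dz":9.9,"twist":0}]'|sed -n 2,4p;  for i in 1 2 3; do python3 -m pendant '[{"dx":0,"dy":0,"dz":0.14,"twist":0},{"dx":0,"dy":0,"dz":0.14,"twist":0}]' |sed -n 2,4p;done
```

```text
eef_pos: [0.3704, -0.364, 0.0593]
tcp_rot: [0.044, 0.999, -0.001, 0.001]
contact_force: [-0.7, 0.7, -6.5]
eef_pos: [0.3701, -0.3638, 0.0576]
tcp_rot: [0.044, 0.999, -0.0, 0.0]
contact_force: [-0.8, 0.3, -7.2]
eef_pos: [0.3698, -0.3633, 0.0556]
tcp_rot: [0.044, 0.999, 0.0, -0.0]
contact_force: [0.2, -0.2, -7.2]
eef_pos: [0.37, -0.3636, 0.0545]
tcp_rot: [0.044, 0.999, -0.0, 0.0]
contact_force: [0.1, 0.1, -4.9]
```

```bash
python3 -m pendant '[{"dx":0,"dy":0,"dz":0.08,"twist":0},{"dx":0,"dy":0,"dz":0.08,"twist":0}]' |sed -n 2,4p; python3 -m pendant '[{"dx":0,"dy":0,"dz":0,"twist":0},{"dx":0,"dy":0,"dz":0,"twist":0},{"dx":0,"dy":0,"dz":0,"twist":0}]' 80 |sed -n 2,4p; python3 -m pendant '[{"dx":0,"dy":0,"dz":-3,"twist":0},{"dx":0,"dy":0,"dz":-8,"twist":0},{"dx":0,"dy":0,"dz":-14,"twist":0},{"dx":0,"dy":0,"dz":-18,"twist":0},{"dx":0,"dy":0,"dz":-18,"twist":0},{"dx":0,"dy":0,"dz":-18,"twist":0}]' |sed -n 1,4p; python3 - <<'E'
from dr import *
for n in ("top","scene"):
    c=cam(n); drift(c); 
    for s in stubs(c): print(s)
E
python3 pinlook.py s14.png
```

```text
eef_pos: [0.3702, -0.3637, 0.0544]
tcp_rot: [0.044, 0.999, 0.0, 0.0]
contact_force: [-0.9, 2.6, 3.2]
eef_pos: [0.3702, -0.3639, 0.0538]
tcp_rot: [0.044, 0.999, -0.001, 0.0]
contact_force: [0.6, -0.0, -0.6]
time: 68.92
eef_pos: [0.3696, -0.3631, 0.2326]
tcp_rot: [0.044, 0.999, 0.0, -0.0]
contact_force: [0.5, 0.7, -0.6]
bright [224, 217, 73, 15, 474] len 0.2121 tip [0.4276 0.0749] tail [ 0.4429 -0.1367] yaw 94.13 [ 26. 212.]
(((538.7491455078125, -374.37255859375), (50.317283630371094, 52.83098602294922), 85.41471862792969), [369, 168, 19, 19, 164], np.float64(0.09))
bright [258, 180, 42, 47, 396] len 0.2156 tip [0.428  0.0763] tail [ 0.4413 -0.1389] yaw 93.53 [ 34. 216.]
(((373.1930236816406, -365.9752502441406), (52.03496551513672, 55.06268310546875), 84.84467315673828), [172, 237, 27, 24, 223], np.float64(0.088))
(((457.0444641113281, -373.0259704589844), (51.15096664428711, 53.52027893066406), 84.96736145019531), [193, 254, 28, 26, 232], np.float64(0.089))
(((540.5573120117188, -379.9340515136719), (51.75455093383789, 52.714515686035156), 84.75550842285156), [215, 273, 29, 26, 247], np.float64(0.089))
cu [359, 218, 20, 15, 125] fixture [0.041 0.061 0.01 ] [0.101 0.089 0.027]
cu [347, 230, 18, 18, 130] fixture [ 0.04  -0.015  0.016] [0.099 0.025 0.044]
cu [331, 249, 20, 17, 142] fixture [ 0.039 -0.089  0.012] [ 0.101 -0.062  0.027]
```

```bash
python3 - <<'E'
from m import *
for n in("scene","top"):
    c=cam(n);W=cloud(c);h=cv2.cvtColor(c["img"],cv2.COLOR_RGB2HSV); m=((h[...,0]<14)&(h[...,1]>110)&(h[...,2]>60)&(W[...,0]>.6)&(np.abs(W[...,1])<.15)&(W[...,2]<.08))
    q=(W[m]-[.630,-.0159,0])@R.from_euler("z",-1.8,degrees=True).as_matrix()
    for lo,hi in((-.12,-.045),(-.045,.035),(.035,.12)):
        p=q[(q[:,1]>lo)&(q[:,1]<hi)]; print(n,len(p),[(a,np.median(p[(p[:,0]>a)&(p[:,0]<a+.012)],0)[1:].round(3).tolist()) for a in np.arange(.03,.1,.012).round(3) if ((p[:,0]>a)&(p[:,0]<a+.012)).any()])
E
```

```text
scene 141 [(np.float64(0.03), [-0.076, 0.021]), (np.float64(0.042), [-0.08, 0.022]), (np.float64(0.054), [-0.079, 0.021]), (np.float64(0.066), [-0.081, 0.022]), (np.float64(0.078), [-0.08, 0.022]), (np.float64(0.09), [-0.081, 0.02])]
scene 131 [(np.float64(0.03), [0.024, 0.016]), (np.float64(0.042), [-0.006, 0.038]), (np.float64(0.054), [-0.006, 0.036]), (np.float64(0.066), [-0.006, 0.031]), (np.float64(0.078), [-0.006, 0.026]), (np.float64(0.09), [-0.007, 0.021])]
scene 124 [(np.float64(0.03), [0.069, 0.014]), (np.float64(0.042), [0.07, 0.022]), (np.float64(0.054), [0.07, 0.021]), (np.float64(0.066), [0.068, 0.021]), (np.float64(0.078), [0.07, 0.021]), (np.float64(0.09), [0.067, 0.021])]
top 87 [(np.float64(0.03), [-0.071, 0.028]), (np.float64(0.042), [-0.072, 0.024]), (np.float64(0.054), [-0.072, 0.024]), (np.float64(0.066), [-0.072, 0.025]), (np.float64(0.078), [-0.073, 0.026]), (np.float64(0.09), [-0.074, 0.022])]
top 90 [(np.float64(0.03), [0.003, 0.035]), (np.float64(0.042), [0.002, 0.044]), (np.float64(0.054), [-0.0, 0.038]), (np.float64(0.066), [0.001, 0.032]), (np.float64(0.078), [-0.0, 0.028]), (np.float64(0.09), [-0.0, 0.024])]
top 88 [(np.float64(0.03), [0.077, 0.025]), (np.float64(0.042), [0.076, 0.025]), (np.float64(0.054), [0.076, 0.026]), (np.float64(0.066), [0.076, 0.024]), (np.float64(0.078), [0.076, 0.023]), (np.float64(0.09), [0.076, 0.025])]
```

```bash
python3 to.py .4352 -.0558 .12 93.8
```

```text
now [ 0.3695 -0.3628  0.2318] yaw 174.95 q6 -2.46 -> dx -3.86 dy 31.14 dz 11.24 twist 81.1  dist 33.3 rows 7.6
```

```bash
python3 -m pendant '[{"dx":-0.6,"dy":5,"dz":0,"twist":8},{"dx":-1.3,"dy":10,"dz":0,"twist":18},{"dx":-1.9,"dy":15,"dz":2,"twist":28},{"dx":-2.6,"dy":21,"dz":4,"twist":38},{"dx":-3.3,"dy":26,"dz":7,"twist":48},{"dx":-3.8,"dy":31.1,"dz":10,"twist":58},{"dx":-3.9,"dy":31.1,"dz":11.2,"twist":68},{"dx":-3.9,"dy":31.1,"dz":11.2,"twist":81.1},{"dx":-3.9,"dy":31.1,"dz":11.2,"twist":81.1},{"dx":-3.9,"dy":31.1,"dz":11.2,"twist":81.1}]' 55|sed -n 2,4p;python3 -m pendant '[{"dx":0,"dy":0,"dz":0,"twist":0},{"dx":0,"dy":0,"dz":0,"twist":0}]' >/dev/null;python3 to.py .4352 -.0558 .0096 93.8
python3 - <<'E'
from dr import *
drift(cam("wrist"))
E
```

```text
eef_pos: [0.4358, -0.0568, 0.1209]
tcp_rot: [0.683, 0.731, -0.0, -0.001]
contact_force: [-0.5, -0.6, 0.2]
now [ 0.4361 -0.0571  0.1214] yaw 93.87 q6 -0.43 -> dx 0.14 dy -0.08 dz 11.18 twist 0.1  dist 11.2 rows 1.8
bright [257, 0, 38, 312, 9442] len 0.2109 tip [0.4262 0.0671] tail [ 0.44   -0.1434] yaw 93.76 [ 26. 211.]
```

```bash
python3 -m pendant '[{"dx":0.1,"dy":-0.05,"dz":5,"twist":0},{"dx":0.1,"dy":-0.05,"dz":8.5,"twist":0},{"dx":0.1,"dy":-0.05,"dz":10.5,"twist":0},{"dx":0.1,"dy":-0.05,"dz":11.1,"twist":0},{"dx":0.1,"dy":-0.05,"dz":11.1,"twist":0},{"dx":0.1,"dy":-0.05,"dz":11.1,"twist":0}]' |sed -n 2,4p; python3 -m pendant '[{"dx":0,"dy":0,"dz":0,"twist":0},{"dx":0,"dy":0,"dz":0,"twist":0},{"dx":0,"dy":0,"dz":0,"twist":0},{"dx":0,"dy":0,"dz":0,"twist":0},{"dx":0,"dy":0,"dz":0,"twist":0}]' 5 80 |sed -n 2,6p;python3 -m pendant '[{"dx":0,"dy":0,"dz":-2,"twist":0},{"dx":0,"dy":0,"dz":-6,"twist":0},{"dx":0,"dy":0,"dz":-9,"twist":0},{"dx":0,"dy":0,"dz":-9,"twist":0},{"dx":0,"dy":0,"dz":-9,"twist":0}]'|sed -n 2,6p;python3 to.py 0.440 -0.0099 0.10 -1.8
```

```text
eef_pos: [0.4366, -0.0565, 0.0116]
tcp_rot: [0.683, 0.73, 0.0, 0.001]
contact_force: [0.5, 0.0, 0.6]
eef_pos: [0.4364, -0.0564, 0.0116]
tcp_rot: [0.683, 0.73, 0.0, 0.001]
contact_force: [-1.4, 0.5, 7.1]
opening: 0.258
finger_force: 79.6
eef_pos: [0.4344, -0.0557, 0.0989]
tcp_rot: [0.683, 0.73, -0.0, -0.001]
contact_force: [0.2, -0.2, -2.4]
opening: 0.255
finger_force: 79.0
now [ 0.4344 -0.0557  0.0989] yaw 93.85 q6 -0.43 -> dx 4.53 dy 0.87 dz -0.10 twist 95.6  dist 4.6 rows 8.9
```

```bash
python3 -m pendant '[{"dx":0.3,"dy":0.2,"dz":0,"twist":8},{"dx":1,"dy":0.4,"dz":0,"twist":18},{"dx":2,"dy":0.8,"dz":0,"twist":28},{"dx":4.5,"dy":0.9,"dz":0,"twist":38},{"dx":4.5,"dy":0.9,"dz":0,"twist":48},{"dx":4.5,"dy":0.9,"dz":0,"twist":58},{"dx":4.5,"dy":0.9,"dz":0,"twist":68},{"dx":4.5,"dy":0.9,"dz":0,"twist":78},{"dx":4.5,"dy":0.9,"dz":0,"twist":88},{"dx":4.5,"dy":0.9,"dz":0,"twist":95.6}]' |sed -n 2,3p;python3 -m pendant '[{"dx":0,"dy":0,"dz":0,"twist":0},{"dx":0,"dy":0,"dz":0,"twist":0},{"dx":0,"dy":0,"dz":3,"twist":0},{"dx":0,"dy":0,"dz":6,"twist":0},{"dx":0,"dy":0,"dz":6,"twist":0},{"dx":0,"dy":0,"dz":6,"twist":0}]' |sed -n 2,3p; python3 to.py .5 -.0118 .0316 -1.8
```

```text
eef_pos: [0.4398, -0.0102, 0.0979]
tcp_rot: [1.0, -0.018, -0.002, -0.001]
eef_pos: [0.4421, -0.0108, 0.0412]
tcp_rot: [1.0, -0.015, 0.0, 0.0]
now [ 0.4421 -0.0108  0.0412] yaw -1.72 q6 1.35 -> dx 5.79 dy -0.07 dz 0.97 twist 0.1  dist 5.9 rows 0.9
```

```bash
python3 -m pendant '[{"dx":2,"dy":0,"dz":0.9,"twist":0},{"dx":4,"dy":0,"dz":0.9,"twist":0},{"dx":5.8,"dy":-0.05,"dz":0.9,"twist":0},{"dx":5.8,"dy":-0.05,"dz":0.9,"twist":0},{"dx":5.8,"dy":-0.05,"dz":0.9,"twist":0}]' |sed -n 2,4p; python3 to.py .56 -.0137 .0316 -1.8; python3 -m pendant '[{"dx":1,"dy":0,"dz":0,"twist":0},{"dx":2,"dy":0,"dz":0,"twist":0},{"dx":2.7,"dy":0,"dz":0,"twist":0},{"dx":3.4,"dy":0,"dz":0,"twist":0},{"dx":4.1,"dy":0,"dz":0,"twist":0},{"dx":4.8,"dy":0,"dz":0,"twist":0},{"dx":5.4,"dy":0,"dz":0,"twist":0},{"dx":5.6,"dy":0,"dz":0,"twist":0}]' |sed -n 2,4p; cat > pz.py <<'E'
from m import *
for n in("scene","top"):
    c=cam(n);W=cloud(c);h=cv2.cvtColor(c["img"],cv2.COLOR_RGB2HSV); m=((h[...,0]<14)&(h[...,1]>110)&(h[...,2]>60)&(W[...,0]>.6)&(np.abs(W[...,1])<.15)&(W[...,2]<.08))
    q=(W[m]-[.630,-.0159,0])@R.from_euler("z",-1.8,degrees=True).as_matrix()
    for lo,hi in((-.12,-.045),(-.045,.035),(.035,.12)):
        p=q[(q[:,1]>lo)&(q[:,1]<hi)]; print(n,len(p),[(float(a),np.median(p[(p[:,0]>a)&(p[:,0]<a+.012)],0)[1:].round(3).tolist()) for a in np.arange(.03,.12,.012).round(3) if ((p[:,0]>a)&(p[:,0]<a+.012)).any()])
E
python3 pz.py
```

```text
eef_pos: [0.4993, -0.0118, 0.0321]
tcp_rot: [1.0, -0.015, 0.0, 0.0]
contact_force: [0.2, 0.6, -2.3]
now [ 0.4993 -0.0118  0.0321] yaw -1.73 q6 1.37 -> dx 6.07 dy 0.00 dz 0.05 twist 0.1  dist 6.1 rows 1.0
eef_pos: [0.5561, -0.0137, 0.0316]
tcp_rot: [1.0, -0.015, 0.0, 0.0]
contact_force: [-0.7, -0.3, -2.7]
scene 143 [(0.03, [-0.072, 0.022]), (0.042, [-0.079, 0.022]), (0.054, [-0.08, 0.022]), (0.066, [-0.081, 0.022]), (0.078, [-0.08, 0.021]), (0.09, [-0.082, 0.021])]
scene 124 [(0.042, [-0.007, 0.02]), (0.054, [-0.005, 0.022]), (0.066, [-0.006, 0.022]), (0.078, [-0.005, 0.023]), (0.09, [-0.004, 0.021]), (0.102, [-0.004, 0.021])]
scene 123 [(0.03, [0.087, 0.013]), (0.042, [0.068, 0.021]), (0.054, [0.07, 0.021]), (0.066, [0.069, 0.02]), (0.078, [0.067, 0.021]), (0.09, [0.068, 0.021])]
top 88 [(0.03, [-0.066, 0.033]), (0.042, [-0.072, 0.023]), (0.054, [-0.072, 0.024]), (0.066, [-0.072, 0.025]), (0.078, [-0.073, 0.025]), (0.09, [-0.076, 0.024])]
top 59 [(0.054, [0.005, 0.026]), (0.066, [0.003, 0.024]), (0.078, [0.003, 0.023]), (0.09, [0.003, 0.024])]
top 32 [(0.066, [0.076, 0.027]), (0.078, [0.075, 0.024]), (0.09, [0.075, 0.025])]
```

Middle pin now lies flat. Retract and return the drift to the mat.

```bash
python3 -m pendant '[{"dx":-3,"dy":0,"dz":0,"twist":0},{"dx":-7,"dy":0,"dz":0,"twist":0},{"dx":-11.6,"dy":0,"dz":0,"twist":0},{"dx":-11.6,"dy":0,"dz":-4,"twist":0},{"dx":-11.6,"dy":0,"dz":-8,"twist":0},{"dx":-11.6,"dy":0,"dz":-8,"twist":0},{"dx":-11.6,"dy":0,"dz":-8,"twist":0}]' |sed -n 2,4p;  python3 to.py .4350 -.0563 .11 93.8
```

```text
eef_pos: [0.4388, -0.0098, 0.1107]
tcp_rot: [1.0, -0.015, -0.001, -0.0]
contact_force: [0.3, -0.5, -1.9]
now [ 0.4388 -0.0098  0.1107] yaw -1.75 q6 1.35 -> dx -0.23 dy 4.65 dz 0.07 twist -95.5  dist 4.7 rows 8.9
```

```bash
python3 -m pendant '[{"dx":0,"dy":0.5,"dz":0,"twist":-10},{"dx":0,"dy":1,"dz":0,"twist":-20},{"dx":-0.1,"dy":1.5,"dz":0,"twist":-30},{"dx":-0.1,"dy":2,"dz":0,"twist":-40},{"dx":-0.2,"dy":3,"dz":0,"twist":-50},{"dx":-0.2,"dy":4,"dz":0,"twist":-60},{"dx":-0.2,"dy":4.6,"dz":0,"twist":-70},{"dx":-0.2,"dy":4.6,"dz":0,"twist":-80},{"dx":-0.2,"dy":4.6,"dz":0,"twist":-95.5},{"dx":-0.2,"dy":4.6,"dz":0,"twist":-95.5}]' |sed -n 2,3p;python3 -m pendant '[{"dx":0,"dy":0,"dz":0,"twist":0},{"dx":0,"dy":0,"dz":0,"twist":0}]' >/dev/null;python3 to.py .4350 -.0563 .013 93.8
```

```text
eef_pos: [0.4345, -0.0554, 0.109]
tcp_rot: [0.682, 0.731, -0.001, -0.002]
now [ 0.4354 -0.0557  0.1103] yaw 93.68 q6 -0.42 -> dx -0.07 dy -0.02 dz 9.73 twist -0.1  dist 9.7 rows 1.6
```

```bash
python3 -m pendant '[{"dx":0,"dy":0,"dz":4,"twist":0},{"dx":0,"dy":0,"dz":7,"twist":0},{"dx":0,"dy":0,"dz":8.7,"twist":0},{"dx":0,"dy":0,"dz":9.4,"twist":0},{"dx":0,"dy":0,"dz":9.6,"twist":0},{"dx":0,"dy":0,"dz":9.6,"twist":0}]' |sed -n 2,4p; for i in 1 2; do python3 -m pendant '[{"dx":0,"dy":0,"dz":0.1,"twist":0},{"dx":0,"dy":0,"dz":0.1,"twist":0}]' |sed -n 2,4p;done
```

```text
eef_pos: [0.4368, -0.0562, 0.0161]
tcp_rot: [0.684, 0.73, 0.0, 0.001]
contact_force: [0.6, -0.2, -1.4]
eef_pos: [0.4365, -0.0561, 0.0149]
tcp_rot: [0.684, 0.73, 0.0, 0.0]
contact_force: [-0.1, -0.1, -2.0]
eef_pos: [0.4361, -0.056, 0.0135]
tcp_rot: [0.684, 0.73, -0.0, -0.0]
contact_force: [0.6, 0.1, -1.3]
```

```bash
for i in 1 2; do python3 -m pendant '[{"dx":0,"dy":0,"dz":0.1,"twist":0},{"dx":0,"dy":0,"dz":0.1,"twist":0}]' |sed -n 2,4p;done; python3 -m pendant '[{"dx":0,"dy":0,"dz":0,"twist":0},{"dx":0,"dy":0,"dz":0,"twist":0},{"dx":0,"dy":0,"dz":0,"twist":0}]' 55|sed -n 2,5p; python3 -m pendant '[{"dx":0,"dy":0,"dz":-4,"twist":0},{"dx":0,"dy":0,"dz":-9,"twist":0},{"dx":0,"dy":0,"dz":-15,"twist":0},{"dx":0,"dy":0,"dz":-18,"twist":0},{"dx":0,"dy":0,"dz":-18,"twist":0},{"dx":0,"dy":0,"dz":-18,"twist":0},{"dx":0,"dy":0,"dz":-18,"twist":0}]'|sed -n 1,4p
python3 - <<'E'
from dr import *
c=cam("scene"); drift(c); W=cloud(c)
for s in stubs(c): print(s)
E
python3 pz.py
```

```text
eef_pos: [0.436, -0.0559, 0.0124]
tcp_rot: [0.684, 0.73, -0.0, -0.0]
contact_force: [-0.5, 0.6, -2.5]
eef_pos: [0.4363, -0.056, 0.0117]
tcp_rot: [0.684, 0.73, 0.0, 0.0]
contact_force: [-1.0, -0.2, -0.1]
eef_pos: [0.4364, -0.0561, 0.0117]
tcp_rot: [0.684, 0.73, 0.0, 0.0]
contact_force: [-0.0, -0.2, 0.1]
opening: 0.549
time: 81.82
eef_pos: [0.435, -0.0555, 0.1893]
tcp_rot: [0.684, 0.73, -0.001, -0.002]
contact_force: [0.1, 0.0, 0.3]
bright [258, 180, 42, 46, 399] len 0.2124 tip [0.4297 0.0764] tail [ 0.4415 -0.1357] yaw 93.2 [ 32. 213.]
(((372.7667541503906, -366.3196716308594), (51.3707389831543, 54.441463470458984), 85.25836944580078), [172, 237, 28, 24, 227], np.float64(0.088))
(((456.6834716796875, -372.913330078125), (51.73908996582031, 52.833858489990234), 84.21868896484375), [193, 254, 28, 26, 231], np.float64(0.089))
(((541.5554809570312, -380.0465087890625), (51.43024826049805, 51.859100341796875), 85.26226043701172), [215, 273, 29, 27, 251], np.float64(0.089))
scene 142 [(0.03, [-0.077, 0.02]), (0.042, [-0.081, 0.021]), (0.054, [-0.079, 0.023]), (0.066, [-0.08, 0.022]), (0.078, [-0.08, 0.021]), (0.09, [-0.08, 0.021])]
scene 129 [(0.042, [-0.006, 0.021]), (0.054, [-0.005, 0.022]), (0.066, [-0.005, 0.021]), (0.078, [-0.003, 0.02]), (0.09, [-0.003, 0.021]), (0.102, [-0.005, 0.023])]
scene 125 [(0.03, [0.075, 0.014]), (0.042, [0.068, 0.021]), (0.054, [0.069, 0.02]), (0.066, [0.069, 0.02]), (0.078, [0.068, 0.021]), (0.09, [0.067, 0.021])]
top 88 [(0.03, [-0.07, 0.026]), (0.042, [-0.072, 0.023]), (0.054, [-0.072, 0.023]), (0.066, [-0.072, 0.025]), (0.078, [-0.073, 0.023]), (0.09, [-0.076, 0.022])]
top 100 [(0.03, [0.003, 0.032]), (0.042, [0.002, 0.022]), (0.054, [0.004, 0.025]), (0.066, [0.003, 0.024]), (0.078, [0.003, 0.024]), (0.09, [0.003, 0.024])]
top 88 [(0.03, [0.076, 0.026]), (0.042, [0.076, 0.026]), (0.054, [0.076, 0.026]), (0.066, [0.076, 0.024]), (0.078, [0.075, 0.024]), (0.09, [0.075, 0.023])]
```

Everything is in place: the pins lie flat in the trough, the stubs stand in the tray and the drift is on the mat. Handing in.

```bash
python3 -c "
from plant import ctrl
print(ctrl.sign_off())"
```

```text
the job is handed in; nothing more can be done
None
```

The job is handed in at about 82 s: all three stubs held pins and now stand in the tray, the pins lie flat in the trough (the middle one needed a second drift push after its stub had been moved to the tray), and the drift is back on the mat; I viewed 16 pictures, two over the limit of 14.

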